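# Make up two instrument repair kits

## Task

Make up the two repair kits. In the tray whose fixed clamp half has a notch, lay the clamp half with the single tongue flat in the clamp bay, its tongue in the notch and the two halves closed up to each other or nearly so (a few millimetres at most), and stand the solenoid coil in the middle bay and the short terminal strip in the end bay; in the tray whose fixed clamp half has a tongue, lay the forked clamp half flat and closed up round that tongue in the same way, and stand the relay in the middle bay. The parts stand upright on the tray floor, top side up as they stood in the stock; leave the stepped clamp half and the long terminal strip where they lie.

Things in the scene. Friction and masses are not known exactly. Their poses are not given: they have to be found in the camera images.
- tongue_half: Aluminium clamp half lying flat: bar 24 (x) x 78 (y) x 14 high; tongue 28 wide, 16 long on its mating (+x) side, half bore in the tip. Dark grip block on top: 22 (x) x 18 (y), from 14 to 42 up; pinch its 18 mm. Origin under the block, mid-bar, underside. 0.11 kg. Mated with the fixed half: origin at x -8 (touching; -11 = 3 mm gap), y -66 in the tray frame, x axes parallel; 4 mm side play.
- fork_half: As tongue_half (same bar, grip block, origin, axes, mass, mated position in plug_tray) but with two arms, each 21 wide and 16 long, at the ends of its mating (+x) side, 36 gap between them, half bore at the bottom of the gap.
- step_half: As tongue_half (same bar, grip block, origin, axes) but its mating (+x) side is one step: the -y half stands out 16, the +y half does not. Belongs to neither kit; stays where it lies.
- coil: Solenoid coil: black block 32 (x) x 40 (y) x 34 high with thin steel bands, a short brass tube (14 across, 6 high) on top. Origin: centre of the underside, z up. About 0.14 kg.
- relay: Relay: black block 30 (x) x 44 (y) x 26 high with a grey plate and four brass screw terminals on top. Origin: centre of the underside, z up. About 0.09 kg.
- short_strip: Short white terminal strip of four ways, 20 (x) x 46 (y) x 24 high, with two rows of screws on top. Origin: centre of the underside, z up. About 0.05 kg.
- long_strip: Long white terminal strip of seven ways, 20 (x) x 84 (y) x 24 high. Not needed: it must stay where it lies. Origin: centre of the underside, z up.
- notch_tray: Fixed grey tray 84 (x) x 232 (y); floor 4 thick, walls 10 high, 4 thick. Origin: centre of underside. Bays along y, 76 inside in x: clamp bay 92 wide at y -66, middle bay 62 at y +15, end bay 62 at y +81. In the clamp bay, against the +x wall, a fixed clamp half 78 wide, top 18 over the table, mating side to -x, with a central notch 36 wide, 16 deep. Other bays empty.
- plug_tray: Same tray, frame and bays as notch_tray, but its fixed clamp half has a central tongue 28 wide, 16 long instead of the notch. Middle bay empty; a fuse holder, 31 high over the table, is fixed in the end bay.

How it is judged:
By the outcome, as a careful person would: the job done as asked, in the order asked, and still so for the second after the job is handed in, with the robot touching nothing.
It also fails if it takes over 125 s, if anything falls off the work surface, if the arm or the gripper's body presses on something with over 40 N, if the wrist force passes 120 N, or if a joint passes its speed limit or range.

## Robot

A 6-joint arm with a two-finger parallel gripper is mounted at the origin on the work surface. World frame = base frame: x ahead of the robot, y to its left, z up, the work surface at z = 0. Lengths are in m, angles in rad, forces in N, time in s.
With the tool pointing down it reaches from about 0.375 to 0.975 m from the base axis. Payload 3.8 kg.
Tool frame: the origin (TCP) lies midway between the tips of the shut fingers; the grasp point (between the pads) lies 19 mm behind it; z points along the fingers, y is the line along which they close (so a half turn about z gives the same grasp; the last joint's range is limited). The gripper opens to 85 mm and grips with 20 to 120 N. Pads are 22 mm wide; open, the fingers measure 114 mm over their backs; the gripper's body (76 mm by 85 mm) begins 54 mm behind the grasp point. The pads swing forward as they close: fully open they stand 13 mm farther back than shut.
Start: joints at [1.139, 0.264, 1.604, -0, 1.274, -0.037], TCP at [0.26, 0.623, 0.231] pointing down, gripper open.
Joint ranges: [-2.63, 2.63], [-0.94, 2.18], [0.31, 2.57], [-1.31, 4.45], [0, 2.66], [-2.55, 2.55]. Speed limits (rad/s): [2.57, 2.57, 3.14, 3.14, 3.14, 3.14].

## Interface

Orientations are given as a rotation vector (axis times angle).
In Python, from workcell import bot, imaging gives the robot as it stands.
- The arm moves only by the tool step_arm, never from a script. Its argument "series" is a list of rows, each an object of numbers: "grip": the closure, from -1 (fully open) to 1 (shut); "x", "y", "z": the shift along the tool's x, y, z normalised to -1 to 1, where 1 is 500 mm; "ax", "ay", "az": the turn, a rotation vector about the tool's x, y, z normalised to -1 to 1, where 1 is 30 degrees. A call has 1 to 12 rows; each row is the pose to reach, as a shift and turn from the pose commanded when the call began, along the tool's axes at that moment; what a row does not reach only later rows make up. A row lasts 1/10 s, in which the tool goes at most 50 mm and 8.59 degrees, less where a joint would pass 70% of its speed; a pose out of reach is approached as far as the arm can. A call with a number of a shift or a turn outside -1 to 1 is refused whole. A call with a gripper value outside its range is refused whole. The fingers move at their own pace and stop on an object; "force" is the grip in N (left out, the last holds). Time passes only in rows, so rows that repeat a pose let the fingers close. It gives the time, the measured TCP pose, the force, the opening and the grip force at its end, in the units of the state.
- bot.read_state(): the state, without advancing time (a new reading comes with each control period).
- imaging.read_camera(name): name is "scene" or "side" or "wrist"; returns a dict with "img" (400x640x3 uint8, red, green, blue), "fx", "fy", "cx", "cy" (pixels), "R" (3x3) and "t" (3): a world point X has camera coordinates R X + t. Camera axes: x right, y down, z forward; pixel columns grow to the right and rows downward; lengths in m; the calibration is good to about 2 mm. A picture is of the moment at which its call begins. There is no depth.
- bot.finish_job(): hands the job in; it is judged then, once.
The state is a dict: "time": time; "q": joint angles; "joint_vel": joint speeds; "joint_torque": joint torques, N m; "tool_pos": TCP position; "tcp_rot": TCP orientation; "wrist_force": force on the tool from outside, world axes, zero at the start; "torque": the same for the moment, N m; "width": opening from 0.0 (shut) to 1.0 (fully open); "grip_force": force on a finger pad.
Only numpy, scipy, OpenCV 4.12 (cv2) and the standard library are available. Lean on these libraries where they do the work, as an engineer would, in place of code of your own. Each camera call takes 0.05 s, during which the arm holds its last target. There are 200 camera calls.

## Working session

There is one attempt and no reset: what is moved stays moved. The work goes in short steps, Python scripts to look and compute and a tool call to move; the robot and the scene stay as the last step left them, time stands still between calls to the robot, and variables do not carry over. Pictures are saved under pics/ and viewed, at most 14 in all, crops included, and the job is handed in when it is done.

Besides the shell and the picture viewer there is one more tool, called after ">>>" by a JSON object that holds its "method" and its "body", one argument or row to a line. step_arm: Moves the arm, as the interface text tells. Scaled input: -1 to 1 covers 500 mm each way for a shift and 30 degrees each way for a turn. Its arguments: {"type":"object","properties":{"series":{"type":"array","items":{"type":"object","properties":{"grip":{"type":"number"},"x":{"type":"number","minimum":-1,"maximum":1},"y":{"type":"number","minimum":-1,"maximum":1},"z":{"type":"number","minimum":-1,"maximum":1},"ax":{"type":"number","minimum":-1,"maximum":1},"ay":{"type":"number","minimum":-1,"maximum":1},"az":{"type":"number","minimum":-1,"maximum":1}}}},"force":{"type":"number"}},"required":["series"]}

```bash
mkdir -p pics; cat > h.py <<'E'
import numpy as np, cv2
from workcell import bot, imaging
from scipy.spatial.transform import Rotation as Ro
def cam(n,save=None):
    c=imaging.read_camera(n); c={k:(np.array(v) if k in('img','R','t') else v) for k,v in c.items()}
    if save: cv2.imwrite('pics/'+save,c['img'][:,:,::-1]); np.savez('pics/'+save+'.npz',**c)
    return c
def ray(c,uv,z):
    uv=np.atleast_2d(np.array(uv,float)); d=np.c_[(uv[:,0]-c['cx'])/c['fx'],(uv[:,1]-c['cy'])/c['fy'],np.ones(len(uv))]
    R=c['R'];o=-R.T@c['t'];w=d@R
    return o+w*((z-o[2])/w[:,2])[:,None]
def proj(c,X):
    p=np.atleast_2d(X)@c['R'].T+c['t']; return np.c_[c['fx']*p[:,0]/p[:,2]+c['cx'],c['fy']*p[:,1]/p[:,2]+c['cy']]
E
python3 - <<'E'
from h import *
for n in('scene','side','wrist'):
    c=cam(n,n+'0.png'); print(n,c['fx'],c['cx'],c['cy'],-c['R'].T@c['t'],c['R'][2])
print(bot.read_state())
E
```

```text
scene 418.85069157808533 319.0214209020252 199.59939995906043 [0.9625033  0.46902354 0.62988898] [-0.48890407 -0.5328941  -0.69064947]
side 460.20029442982104 315.2186163630937 192.68380141706007 [0.11498887 0.62079598 0.50952712] [ 0.46803726 -0.71080176 -0.52507332]
wrist 297.4709402906239 318.37472834946124 199.73068250498713 [0.19262742 0.6509387  0.37394167] [ 0.26255802 -0.11052107 -0.95856579]
{'time': 0.15, 'q': array([ 1.13909506e+00,  2.64629985e-01,  1.60508660e+00, -1.04344796e-05,
        1.27369358e+00, -3.68860269e-02]), 'joint_vel': array([ 1.35051860e-03, -2.84546788e-03, -3.71711058e-03, -4.60426477e-04,
        1.22130195e-03, -3.51955754e-05]), 'joint_torque': array([ 5.98256647e-04, -5.15905166e+01, -3.67959666e+01, -1.99555639e-04,
        8.00441980e-03,  1.32352164e-05]), 'tool_pos': array([0.25938462, 0.62254694, 0.2302002 ]), 'tcp_rot': array([-6.16068351e-01, -3.08017312e+00,  2.78020988e-03]), 'wrist_force': array([ 0.57062151,  0.01645507, -0.67607912]), 'torque': array([ 0.0244812 , -0.01157657, -0.01314418]), 'grip_force': 0.0, 'width': 0.9960668594463465}
```

View pics/scene0.png

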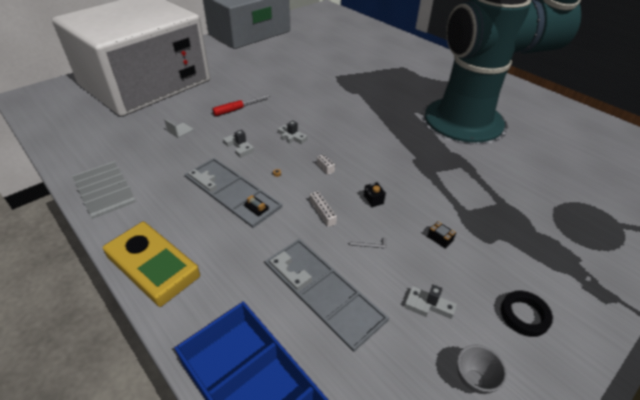

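View pics/side0.png

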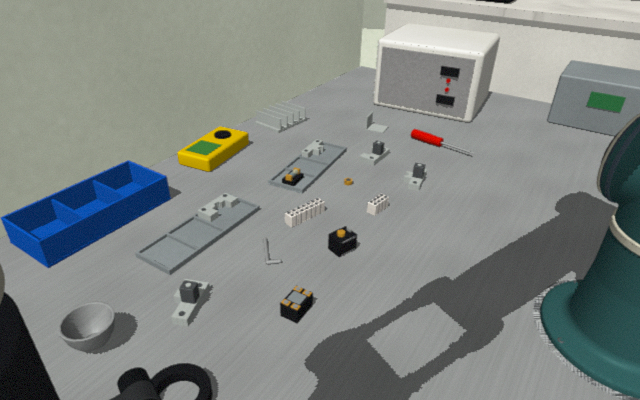

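The scene view shows the notch and plug trays, around (325,293) and (233,190). Clamp halves are at (434,298), (240,142) and (292,131). The coil is at (375,195), the relay at (440,234), the short strip at (325,164) and the long strip at (323,208). I'll get rough positions and then enlarge the view.

```bash
python3 - <<'E'
from h import *
def ld(n): return dict(np.load('pics/'+n+'0.png.npz'))
c=ld('scene'); s=ld('side')
for nm,uv,z in [('half1',(434,298),.03),('half2',(240,142),.03),('half3',(292,131),.03),('coil',(375,195),.02),('relay',(440,234),.015),('short',(325,164),.015),('long',(323,208),.015)]: print(nm,ray(c,uv,z).round(3))
for nm,uv in [('trayA',[(297,241),(266,262),(356,346),(387,319)]),('trayB',[(214,158),(185,176),(252,224),(282,205)])]: print(nm,ray(c,uv,.01).round(3).tolist())
for nm,uv,z in [('half1',(189,295),.03),('half2',(375,152),.03),('half3',(417,175),.03),('coil',(342,240),.02),('relay',(296,302),.015),('short',(377,203),.015)]: print(nm,ray(s,uv,z).round(3))
a=cv2.resize(c['img'][100:360,170:480],None,fx=2.4,fy=2.3,interpolation=cv2.INTER_CUBIC)
cv2.imwrite('pics/cs.png',a[:,:,::-1])
E
```

```text
half1 [[0.549 0.31  0.03 ]]
half2 [[ 0.55  -0.267  0.03 ]]
half3 [[ 0.425 -0.223  0.03 ]]
coil [[0.43  0.065 0.02 ]]
relay [[0.41  0.222 0.015]]
short [[ 0.437 -0.087  0.015]]
long [[0.538 0.019 0.015]]
trayA [[0.633, 0.05, 0.01], [0.709, 0.053, 0.01], [0.7, 0.278, 0.01], [0.627, 0.278, 0.01]]
trayB [[0.619, -0.277, 0.01], [0.704, -0.262, 0.01], [0.674, -0.043, 0.01], [0.594, -0.047, 0.01]]
half1 [[0.535 0.312 0.03 ]]
half2 [[ 0.529 -0.258  0.03 ]]
half3 [[ 0.405 -0.212  0.03 ]]
coil [[0.426 0.061 0.02 ]]
relay [[0.408 0.223 0.015]]
short [[ 0.434 -0.087  0.015]]
```

View pics/cs.png

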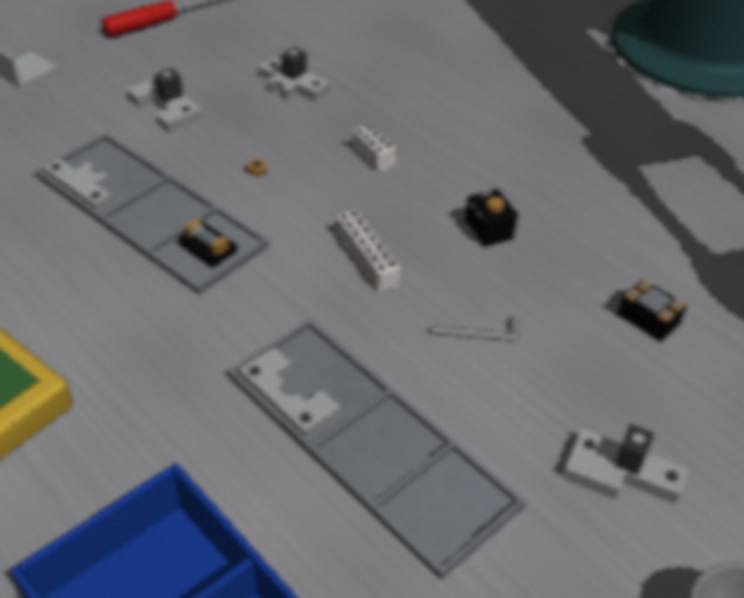

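View pics/wrist0.png

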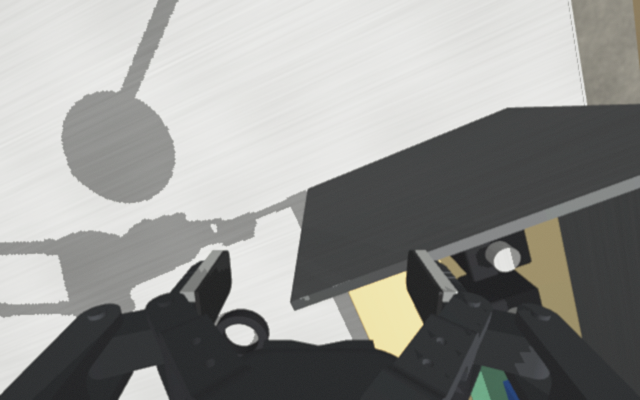

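The notch tray is near yaw 0 and the plug tray is turned a few degrees. The wrist view shows only bare table and shadows. I'll move the wrist camera over the work area, with the tool x axis towards the base.

```bash
cat >> h.py <<'E'
def Rt(psi):
    p=np.radians(psi); x=np.array([np.cos(p),np.sin(p),0]); z=np.array([0,0,-1.]); return np.c_[x,np.cross(z,x),z]
def go(wps,st=None):
    "wps: list of (xyz,psi deg): prints rows relative to the present pose"
    s=st or bot.read_state(); R=Ro.from_rotvec(s['tcp_rot']).as_matrix(); p=np.array(s['tool_pos'])
    print('t',round(s['time'],2),'p',p.round(4),'psi',np.degrees(np.arctan2(R[1,0],R[0,0])).round(2),'w',round(s['width'],3))
    for q,psi in wps:
        d=R.T@(np.array(q)-p)/.5; a=np.degrees(Ro.from_matrix(R.T@Rt(psi)).as_rotvec())/30
        print(q,psi,'xyz',d.round(4).tolist(),'a',a.round(4).tolist())
E
python3 -c "
from h import *
go([((.5,.3,.33),180),((.62,.05,.36),180)])"
```

```text
t 0.15 p [0.2594 0.6225 0.2302] psi 157.38 w 0.996
(0.5, 0.3, 0.33) 180 xyz [-0.6923, -0.4107, -0.1989] a [-0.0034, -0.0008, -0.754]
(0.62, 0.05, 0.36) 180 xyz [-1.1062, -0.7801, -0.2582] a [-0.0034, -0.0008, -0.754]
```

>>> {"method": "step_arm", "body": {
  "series": [
    {"x":-0.692,"y":-0.411,"z":-0.2,"ax":-0.003,"az":-0.754,"grip":-1},
    {"x":-0.692,"y":-0.411,"z":-0.2,"ax":-0.003,"az":-0.754,"grip":-1},
    {"x":-0.692,"y":-0.411,"z":-0.2,"ax":-0.003,"az":-0.754,"grip":-1},
    {"x":-0.692,"y":-0.411,"z":-0.2,"ax":-0.003,"az":-0.754,"grip":-1},
    {"x":-0.692,"y":-0.411,"z":-0.2,"ax":-0.003,"az":-0.754,"grip":-1},
    {"x":-0.692,"y":-0.411,"z":-0.2,"ax":-0.003,"az":-0.754,"grip":-1},
    {"x":-0.692,"y":-0.411,"z":-0.2,"ax":-0.003,"az":-0.754,"grip":-1},
    {"x":-0.692,"y":-0.411,"z":-0.2,"ax":-0.003,"az":-0.754,"grip":-1},
    {"x":-0.692,"y":-0.411,"z":-0.2,"ax":-0.003,"az":-0.754,"grip":-1},
    {"x":-0.692,"y":-0.411,"z":-0.2,"ax":-0.003,"az":-0.754,"grip":-1},
    {"x":-0.692,"y":-0.411,"z":-0.2,"ax":-0.003,"az":-0.754,"grip":-1}
  ]
}}

```text
validation failed for argument at $.se...
```

>>> {"method": "step_arm", "body": {
  "series": [
    {"x":-0.24,"y":-0.5,"z":-0.06},
    {"x":-0.24,"y":-0.5,"z":-0.06},
    {"x":-0.24,"y":-0.5,"z":-0.06},
    {"x":-0.24,"y":-0.5,"z":-0.06},
    {"x":-0.24,"y":-0.5,"z":-0.06},
    {"x":-0.24,"y":-0.5,"z":-0.06},
    {"x":-0.24,"y":-0.5,"z":-0.06},
    {"x":-0.24,"y":-0.5,"z":-0.06},
    {"x":-0.24,"y":-0.5,"z":-0.06}
  ]
}}

```text
validation failed for argument at $.se...
```

```bash
python3 -c "
from h import *
c=cam('wrist','w1.png');print(-c['R'].T@c['t']);go([((.8,.05,.36),180)])"
```

```text
[0.19265015 0.65098825 0.37410088]
t 0.2 p [0.2594 0.6227 0.2304] psi 157.38 w 1.002
(0.8, 0.05, 0.36) 180 xyz [-1.4384, -0.6417, -0.2583] a [-0.0027, -0.0006, -0.754]
```

View pics/w1.png

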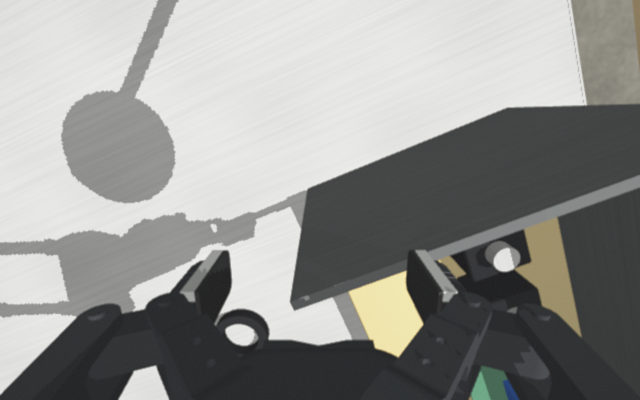

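Both moves were refused by validation, so the picture hasn't changed. Each row probably needs every key, so I'll test that with one row.

>>> {"method": "step_arm", "body": {
  "series": [
    {"x":-0.692,"y":-0.411,"z":-0.2,"ax":0,"ay":0,"az":-0.754,"grip":-1}
  ]
}}

```text
time: 0.3
tool_pos: [0.2854, 0.5859, 0.2405]
tcp_rot: [-0.372, -3.116, 0.003]
wrist_force: [0.6, -0.5, -0.3]
width: 1.001
grip_force: 0.0
```

```bash
python3 -c "
from h import *
go([((.5,.3,.33),180)])"
```

```text
t 0.3 p [0.2854 0.5859 0.2405] psi 166.38 w 1.001
(0.5, 0.3, 0.33) 180 xyz [-0.5512, -0.455, -0.1795] a [-0.0042, -0.0063, -0.4541]
```

>>> {"method": "step_arm", "body": {
  "series": [
    {"x":-0.551,"y":-0.455,"z":-0.18,"ax":0,"ay":0,"az":-0.454,"grip":-1},
    {"x":-0.551,"y":-0.455,"z":-0.18,"ax":0,"ay":0,"az":-0.454,"grip":-1},
    {"x":-0.551,"y":-0.455,"z":-0.18,"ax":0,"ay":0,"az":-0.454,"grip":-1},
    {"x":-0.551,"y":-0.455,"z":-0.18,"ax":0,"ay":0,"az":-0.454,"grip":-1},
    {"x":-0.551,"y":-0.455,"z":-0.18,"ax":0,"ay":0,"az":-0.454,"grip":-1},
    {"x":-0.551,"y":-0.455,"z":-0.18,"ax":0,"ay":0,"az":-0.454,"grip":-1},
    {"x":-0.551,"y":-0.455,"z":-0.18,"ax":0,"ay":0,"az":-0.454,"grip":-1},
    {"x":-0.551,"y":-0.455,"z":-0.18,"ax":0,"ay":0,"az":-0.454,"grip":-1},
    {"x":-0.551,"y":-0.455,"z":-0.18,"ax":0,"ay":0,"az":-0.454,"grip":-1}
  ]
}}

```text
time: 1.2
tool_pos: [0.5027, 0.2944, 0.3344]
tcp_rot: [0.018, 3.14, 0.0]
wrist_force: [-1.5, 0.5, -0.1]
width: 1.0
grip_force: 0.0
```

>>> {"method": "step_arm", "body": {
  "series": [
    {"x":-0.24,"y":-0.5,"z":-0.06,"ax":0,"ay":0,"az":0,"grip":-1},
    {"x":-0.24,"y":-0.5,"z":-0.06,"ax":0,"ay":0,"az":0,"grip":-1},
    {"x":-0.24,"y":-0.5,"z":-0.06,"ax":0,"ay":0,"az":0,"grip":-1},
    {"x":-0.24,"y":-0.5,"z":-0.06,"ax":0,"ay":0,"az":0,"grip":-1},
    {"x":-0.24,"y":-0.5,"z":-0.06,"ax":0,"ay":0,"az":0,"grip":-1},
    {"x":-0.24,"y":-0.5,"z":-0.06,"ax":0,"ay":0,"az":0,"grip":-1},
    {"x":-0.24,"y":-0.5,"z":-0.06,"ax":0,"ay":0,"az":0,"grip":-1},
    {"x":-0.24,"y":-0.5,"z":-0.06,"ax":0,"ay":0,"az":0,"grip":-1}
  ]
}}

```text
time: 2.0
tool_pos: [0.6186, 0.0465, 0.3625]
tcp_rot: [-0.012, -3.14, -0.002]
wrist_force: [-0.5, 0.4, 0.2]
width: 0.998
grip_force: 0.0
```

```bash
python3 -c "
from h import *
c=cam('wrist','w2.png');print(-c['R'].T@c['t']);go([((.8,.05,.36),180)])"
```

```text
[0.54651278 0.0474142  0.5064467 ]
t 2.05 p [0.6184 0.0472 0.3626] psi 179.64 w 1.0
(0.8, 0.05, 0.36) 180 xyz [-0.3632, 0.0079, 0.0046] a [0.0019, -0.003, -0.0121]
```

View pics/w2.png

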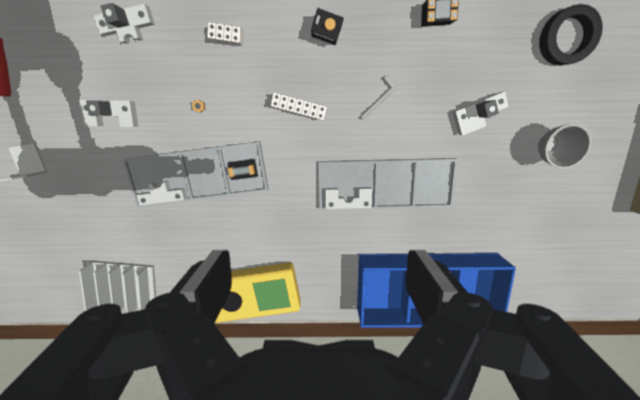

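The wrist view shows everything. Halves are at (122,18), (107,110) and (482,108), the short strip at (224,33), the coil at (326,25), the relay at (438,10), the notch tray at (385,183) and the plug tray at (197,175). I'll enlarge it to tell the halves apart.

```bash
python3 -c "
from h import *
im=cv2.imread('pics/w2.png')
def z(a,f): return cv2.resize(a,None,fx=f,fy=f,interpolation=cv2.INTER_CUBIC)
a=z(im[0:70,80:180],4);b=z(im[75:145,65:165],4);d=z(im[75:145,435:535],4);e=z(im[140:210,120:220],4)
cv2.imwrite('pics/z1.png',np.vstack([np.hstack([a,b]),np.hstack([d,e])]))"
```

```text
(no output)
```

View pics/z1.png

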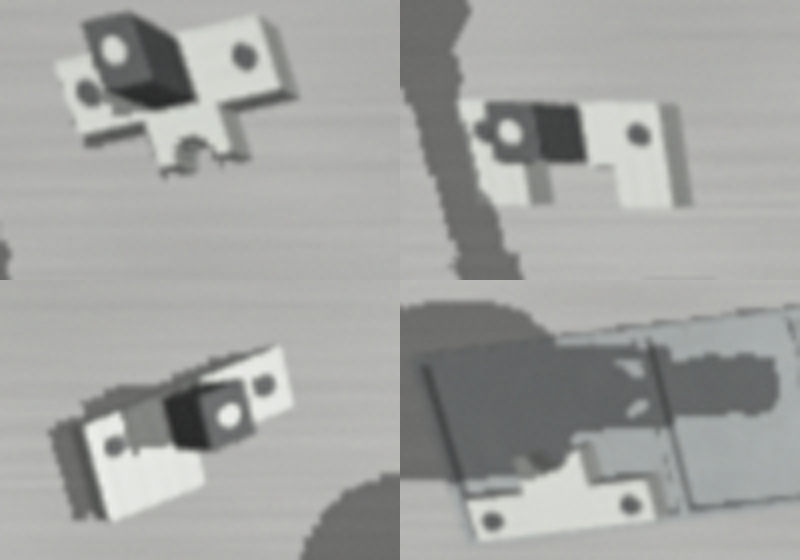

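The halves read clearly: (122,18) has a single tongue, (107,110) is the fork and (482,108) is the stepped one. Their bolt holes are sharp, so I'll take poses from the hole centroids, and measure the trays and the strip as well.

```bash
cat >> h.py <<'E'
def dark(c,uv,r=4):
    g=cv2.cvtColor(c['img'],cv2.COLOR_RGB2GRAY).astype(float); u,v=map(int,np.round(uv))
    w=g[v-r:v+r+1,u-r:u+r+1]; k=np.clip(np.percentile(w,60)-20-w,0,None)
    Y,X=np.mgrid[v-r:v+r+1,u-r:u+r+1]; return [(k*X).sum()/k.sum(),(k*Y).sum()/k.sum()]
def pair(c,a,b,z,r=4):
    "holes a (-y) and b (+y): midpoint, yaw of the y axis minus 90, spacing"
    P=ray(c,[dark(c,a,r),dark(c,b,r)],z); d=P[1]-P[0]
    return P.mean(0).round(4),np.degrees(np.arctan2(-d[0],d[1])).round(2),np.linalg.norm(d).round(4)
def rect(c,mask,z):
    n,l,s,_=cv2.connectedComponentsWithStats(mask.astype(np.uint8)); i=1+np.argmax(s[1:,4])
    ct=max(cv2.findContours((l==i).astype(np.uint8),cv2.RETR_EXTERNAL,cv2.CHAIN_APPROX_NONE)[0],key=len)[:,0]
    P=ray(c,ct,z)[:,:2]*1000; return cv2.minAreaRect(P.astype(np.float32))
E
python3 - <<'E'
from h import *
c=dict(np.load('pics/w2.png.npz'))
print('tongue',pair(c,(102,23),(141,14),.014), 'top',ray(c,(108.2,12.1),.042).round(4))
print('fork',pair(c,(86.6,108),(124.6,108),.014,3),'top',ray(c,(92.2,107.5),.042).round(4))
print('fixB',pair(c,(142.6,200),(177.2,196),.018,3))
print('fixA',pair(c,(334.5,201),(361.5,200),.018,3))
im=c['img'].astype(int)
hsv=cv2.cvtColor(c['img'],cv2.COLOR_RGB2HSV)
for n,(x0,x1,y0,y1) in dict(A=(305,470,150,215),B=(118,280,135,212)).items():
    w=hsv[y0:y1,x0:x1]; print(n,np.median(w[:,:,0]),np.median(w[:,:,1]),hsv[225,300])
w=np.zeros(im.shape[:2],bool); w[18:50,200:250]=1
print('strip',rect(c,w&(im.min(2)>215),.024))
a=cv2.resize(c['img'][150:215,305:470],None,fx=4,fy=4,interpolation=cv2.INTER_CUBIC); b=cv2.resize(c['img'][0:60,190:355],None,fx=4,fy=4,interpolation=cv2.INTER_CUBIC)
cv2.imwrite('pics/z2.png',np.vstack([a,b])[:,:,::-1])
E
```

```text
tongue (array([ 0.4133, -0.2386,  0.014 ]), np.float64(10.73), np.float64(0.0588)) top [[ 0.4134 -0.2392  0.042 ]]
fork (array([ 0.5383, -0.2884,  0.014 ]), np.float64(-1.24), np.float64(0.0587)) top [[ 0.538  -0.2889  0.042 ]]
fixB (array([ 0.6856, -0.2237,  0.018 ]), np.float64(6.53), np.float64(0.0602))
fixA (array([0.6967, 0.0978, 0.018 ]), np.float64(1.67), np.float64(0.056))
A 80.0 6.0 [ 23   6 176]
B 50.0 6.0 [ 23   6 176]
strip ((437.1692810058594, -71.45023345947266), (10.137166976928711, 18.468639373779297), 85.25664520263672)
```

View pics/z2.png

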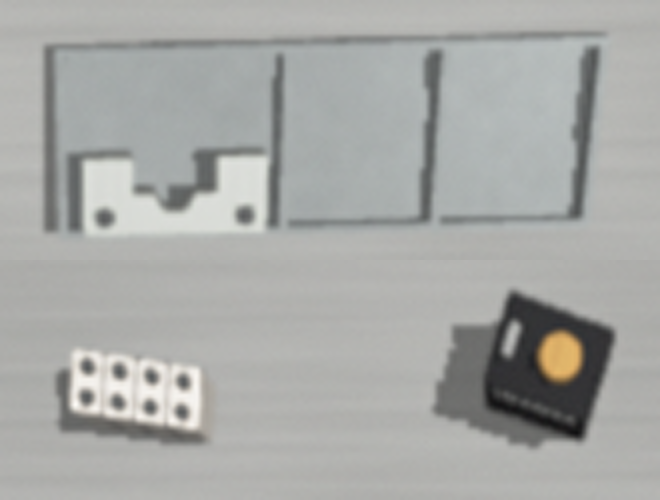

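The crop shows notch-tray corners at full-image positions of about (316,161), (456,158), (316,208) and (450,204). The strip has eight screws around (224,33), and the coil's brass tube is at (330,24). Next I'll go for the tongue half.

```bash
python3 - <<'E'
from h import *
c=dict(np.load('pics/w2.png.npz'))
f=lambda p,o:[(p[0]+.5)/4-.5+o[0],(p[1]+.5)/4-.5+o[1]]
print('A',ray(c,[f(p,(305,150)) for p in[(45,46),(605,34),(45,232),(580,218)]],.01).round(4).tolist())
print('coil',ray(c,f((560,356-260),(190,0)),.040).round(4))
S=ray(c,[f((u,v-260),(190,0)) for u,v in[(88,367),(119,371),(151,376),(184,381),(86,398),(118,402),(149,408),(181,412)]],.024)
print('strip',S.mean(0).round(4),S.round(4).tolist())
T=ray(c,[f((88,93),(80,0)),f((245,56),(80,0))],.014);print(T)
go([((.4134,-.239,.12),191.5),((.4134,-.239,.021),191.5)])
E
```

```text
A [[0.6258, 0.0433, 0.01], [0.6225, 0.2774, 0.01], [0.7077, 0.0425, 0.01], [0.7031, 0.2765, 0.01]]
coil [[0.429  0.0645 0.04  ]]
strip [ 0.4346 -0.089   0.024 ] [[0.4273, -0.105, 0.024], [0.4287, -0.094, 0.024], [0.4304, -0.0826, 0.024], [0.4321, -0.0708, 0.024], [0.4373, -0.1068, 0.024], [0.4387, -0.0954, 0.024], [0.4407, -0.0843, 0.024], [0.4421, -0.0728, 0.024]]
[[ 0.41914906 -0.26898894  0.014     ]
 [ 0.40762105 -0.20934522  0.014     ]]
t 2.05 p [0.6184 0.0472 0.3626] psi 179.64 w 1.0
(0.4134, -0.239, 0.12) 191.5 xyz [0.4056, -0.5755, 0.4852] a [0.0022, -0.0028, -0.3954]
(0.4134, -0.239, 0.021) 191.5 xyz [0.4053, -0.5756, 0.6832] a [0.0022, -0.0028, -0.3954]
```

>>> {"method": "step_arm", "body": {
  "series": [
    {"x":0.406,"y":-0.575,"z":0.485,"ax":0,"ay":0,"az":-0.38,"grip":-1},
    {"x":0.406,"y":-0.575,"z":0.485,"ax":0,"ay":0,"az":-0.38,"grip":-1},
    {"x":0.406,"y":-0.575,"z":0.485,"ax":0,"ay":0,"az":-0.38,"grip":-1},
    {"x":0.406,"y":-0.575,"z":0.485,"ax":0,"ay":0,"az":-0.38,"grip":-1},
    {"x":0.406,"y":-0.575,"z":0.485,"ax":0,"ay":0,"az":-0.38,"grip":-1},
    {"x":0.406,"y":-0.575,"z":0.485,"ax":0,"ay":0,"az":-0.38,"grip":-1},
    {"x":0.406,"y":-0.575,"z":0.485,"ax":0,"ay":0,"az":-0.38,"grip":-1},
    {"x":0.406,"y":-0.575,"z":0.485,"ax":0,"ay":0,"az":-0.38,"grip":-1},
    {"x":0.406,"y":-0.575,"z":0.485,"ax":0,"ay":0,"az":-0.38,"grip":-1},
    {"x":0.406,"y":-0.575,"z":0.485,"ax":0,"ay":0,"az":-0.38,"grip":-1},
    {"x":0.406,"y":-0.575,"z":0.485,"ax":0,"ay":0,"az":-0.38,"grip":-1},
    {"x":0.406,"y":-0.575,"z":0.485,"ax":0,"ay":0,"az":-0.38,"grip":-1}
  ]
}}

```text
time: 3.25
tool_pos: [0.4155, -0.2393, 0.122]
tcp_rot: [-0.304, 3.125, -0.001]
wrist_force: [0.4, -0.6, -0.4]
width: 1.001
grip_force: 0.0
```

```bash
python3 -c "
from h import *
go([((.4134,-.239,.021),191)])"
```

```text
t 3.25 p [ 0.4155 -0.2393  0.122 ] psi -168.9 w 1.001
(0.4134, -0.239, 0.021) 191 xyz [0.0045, 0.0016, 0.2019] a [-0.0019, 0.0037, 0.0033]
```

>>> {"method": "step_arm", "body": {
  "force": 40,
  "series": [
    {"x":0.002,"y":0,"z":0.1,"ax":0,"ay":0,"az":0,"grip":-1},
    {"x":0.002,"y":0,"z":0.198,"ax":0,"ay":0,"az":0,"grip":-1},
    {"x":0.002,"y":0,"z":0.198,"ax":0,"ay":0,"az":0,"grip":-1},
    {"x":0.002,"y":0,"z":0.198,"ax":0,"ay":0,"az":0,"grip":-1},
    {"x":0.002,"y":0,"z":0.198,"ax":0,"ay":0,"az":0,"grip":1},
    {"x":0.002,"y":0,"z":0.198,"ax":0,"ay":0,"az":0,"grip":1},
    {"x":0.002,"y":0,"z":0.198,"ax":0,"ay":0,"az":0,"grip":1},
    {"x":0.002,"y":0,"z":0.198,"ax":0,"ay":0,"az":0,"grip":1},
    {"x":0.002,"y":0,"z":0.198,"ax":0,"ay":0,"az":0,"grip":1},
    {"x":0.002,"y":0,"z":0.198,"ax":0,"ay":0,"az":0,"grip":1},
    {"x":0.002,"y":0,"z":0.198,"ax":0,"ay":0,"az":0,"grip":1},
    {"x":0.002,"y":0,"z":0.198,"ax":0,"ay":0,"az":0,"grip":1}
  ]
}}

```text
time: 4.45
tool_pos: [0.4137, -0.241, 0.023]
tcp_rot: [-0.3, 3.126, -0.002]
wrist_force: [-0.3, 0.4, 7.1]
width: 0.201
grip_force: 40.8
```

```bash
python3 -c "
from h import *
go([((.4134,-.239,.021),191)])"
```

```text
t 4.45 p [ 0.4137 -0.241   0.023 ] psi -169.02 w 0.201
(0.4134, -0.239, 0.021) 191 xyz [-0.0001, 0.004, 0.004] a [-0.0021, 0.0023, -0.0007]
```

Gripped, with a width of about 17 mm. I'll lift and go beside the notch tray for a close look.

```bash
python3 -c "
from h import *
go([((.414,-.241,.12),191),((.76,.14,.2),181)])"
```

```text
t 4.45 p [ 0.4137 -0.241   0.023 ] psi -169.02 w 0.201
(0.414, -0.241, 0.12) 191 xyz [-0.0008, -0.0003, -0.194] a [-0.0021, 0.0023, -0.0007]
(0.76, 0.14, 0.2) 181 xyz [-0.8254, 0.6157, -0.3537] a [-0.0019, 0.0025, 0.3327]
```

>>> {"method": "step_arm", "body": {
  "series": [
    {"x":0,"y":0,"z":-0.1,"ax":0,"ay":0,"az":0,"grip":1},
    {"x":-0.02,"y":0.01,"z":-0.19,"ax":0,"ay":0,"az":0,"grip":1},
    {"x":-0.825,"y":0.616,"z":-0.354,"ax":0,"ay":0,"az":0.333,"grip":1},
    {"x":-0.825,"y":0.616,"z":-0.354,"ax":0,"ay":0,"az":0.333,"grip":1},
    {"x":-0.825,"y":0.616,"z":-0.354,"ax":0,"ay":0,"az":0.333,"grip":1},
    {"x":-0.825,"y":0.616,"z":-0.354,"ax":0,"ay":0,"az":0.333,"grip":1},
    {"x":-0.825,"y":0.616,"z":-0.354,"ax":0,"ay":0,"az":0.333,"grip":1},
    {"x":-0.825,"y":0.616,"z":-0.354,"ax":0,"ay":0,"az":0.333,"grip":1},
    {"x":-0.825,"y":0.616,"z":-0.354,"ax":0,"ay":0,"az":0.333,"grip":1},
    {"x":-0.825,"y":0.616,"z":-0.354,"ax":0,"ay":0,"az":0.333,"grip":1},
    {"x":-0.825,"y":0.616,"z":-0.354,"ax":0,"ay":0,"az":0.333,"grip":1},
    {"x":-0.825,"y":0.616,"z":-0.354,"ax":0,"ay":0,"az":0.333,"grip":1}
  ]
}}

```text
time: 5.65
tool_pos: [0.749, 0.1302, 0.1956]
tcp_rot: [0.028, -3.14, 0.001]
wrist_force: [0.8, -0.5, -0.3]
width: 0.199
grip_force: 39.8
```

>>> {"method": "step_arm", "body": {
  "series": [
    {"x":-0.01,"y":0.01,"z":0,"ax":0,"ay":0,"az":0,"grip":1},
    {"x":-0.01,"y":0.01,"z":0,"ax":0,"ay":0,"az":0,"grip":1}
  ]
}}

```text
time: 5.85
tool_pos: [0.7536, 0.1353, 0.1949]
tcp_rot: [0.031, -3.14, 0.0]
wrist_force: [-0.5, -1.1, -1.9]
width: 0.207
grip_force: 39.8
```

```bash
python3 -c "
from h import *
c=cam('wrist','w3.png');go([((.665,.1,.1),181)])"
```

```text
t 5.9 p [0.7526 0.1338 0.1947] psi -178.94 w 0.198
(0.665, 0.1, 0.1) 181 xyz [0.176, -0.0642, 0.19] a [-0.0017, -0.0048, 0.0019]
```

View pics/w3.png

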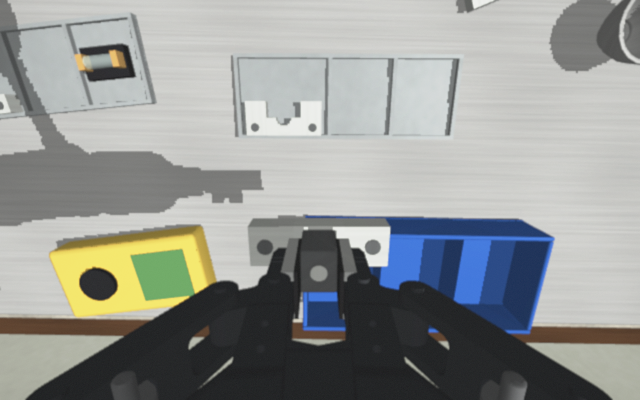

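The close view shows the notch tray at columns 233–460 and rows 55–137, with fixed-half holes at (255,128) and (312,128). The tongue half is held square, its bar spanning columns 249–390.

```bash
python3 - <<'E'
from h import *
c=dict(np.load('pics/w3.png.npz'))
print('fixA',pair(c,(255,128),(312,128),.018,4))
g=cv2.cvtColor(c['img'],cv2.COLOR_RGB2GRAY)
# bright clamp outline
w=np.zeros(g.shape,bool); w[95:142,240:330]=1
m=w&(g>205); ys,xs=np.nonzero(m); print('clamp px',xs.min(),xs.max(),ys.min(),ys.max(), ray(c,[(xs.min()-.5,120),(xs.max()+.5,120),(285,ys.max()+.5),(285,ys.min()-.5)],.018).round(4).tolist())
print('row80',g[80,228:246],g[80,320:334],g[80,384:396],g[80,444:468])
print('col360',g[48:66,360],g[126:144,360])
print('held',pair(c,(265,247),(373,247),.195-.023+.014,6))
E
```

```text
fixA (array([0.6977, 0.0978, 0.018 ]), np.float64(0.93), np.float64(0.0603))
clamp px 245 329 100 141 [[0.6913, 0.0575, 0.018], [0.6895, 0.1461, 0.018], [0.7126, 0.0995, 0.018], [0.6702, 0.1, 0.018]]
row80 [207 206 206 190 143 129 154 188 194 188 166 151 177 191 192 193 192 193] [194 194 194 193 179 135 117 137 177 196 199 197 196 198] [205 206 207 208 191 143 114 105 143 193 203 202] [214 214 214 214 214 197 145 122 122 116  97  88 135 196 210 209 207 205
 204 203 204 205 203 204]
col360 [210 208 204 204 203 199 198 198 197 184 149 174 195 199 199 199 200 199] [199 199 200 197 198 198 198 191 172 182 196 198 200 200 207 209 207 205]
held (array([nan, nan, nan]), np.float64(nan), np.float64(nan))h.py:26: RuntimeWarning: invalid value encountered in scalar divide
  Y,X=np.mgrid[v-r:v+r+1,u-r:u+r+1]; return [(k*X).sum()/k.sum(),(k*Y).sum()/k.sum()]
```

```bash
python3 - <<'E'
from h import *
c=dict(np.load('pics/w3.png.npz'))
P=ray(c,[(360,52.3),(360,139.5),(235.5,80),(461,80)],.010);print(P.round(4))
# predicted tray: origin from holes; hole mid at tray (28?, -66)
g=cv2.cvtColor(c['img'],cv2.COLOR_RGB2GRAY)
print(g[235:262,257:275:2])
E
```

```text
[[0.6234 0.175  0.01  ]
 [0.7096 0.1802 0.01  ]
 [0.6519 0.0483 0.01  ]
 [0.6472 0.2806 0.01  ]]
[[151 151 151 151 149 150 150 149 149]
 [148 148 149 149 149 149 149 148 148]
 [148 147 148 148 148 148 148 148 147]
 [148 149 148 143 144 146 149 148 147]
 [148 147 134 117 120 132 146 147 146]
 [150 138 102  86  88  97 129 149 147]
 [147 118  78  72  71  75  99 142 148]
 [141  93  73  72  71  73  78 123 149]
 [128  77  74  73  74  73  73  96 145]
 [110  74  74  75  71  73  74  84 143]
 [ 98  74  75  72  73  72  74  79 141]
 [ 90  74  73  74  73  72  75  75 132]
 [ 88  75  73  73  72  73  73  76 128]
 [ 93  75  74  73  72  73  74  76 129]
 [106  74  73  74  72  74  74  80 138]
 [116  74  72  73  72  73  74  88 139]
 [133  83  72  73  72  72  74 101 123]
 [143 102  73  73  70  73  79 121  94]
 [147 128  92  78  72  79 103 134  72]
 [147 145 129 102  93 106 134 141  63]
 [149 149 146 134 132 136 147 134  49]
 [149 150 150 148 148 147 150 122  42]
 [149 150 150 149 149 150 149 113  41]
 [150 150 150 151 149 150 149  96  40]
 [148 149 149 149 150 150 146  76  39]
 [149 149 149 149 149 148 143  63  39]
 [149 148 147 150 149 148 136  56  43]]
```

```bash
python3 - <<'E'
from h import *
c=dict(np.load('pics/w3.png.npz'))
H=ray(c,[(264.7,246.9),(373,247)],.186);print(H.round(4),H.mean(0))
o=np.array([.6665,.164]);y=np.radians(.93);R=np.array([[np.cos(y),-np.sin(y)],[np.sin(y),np.cos(y)]])
for q in[(-13,-66),(-8,-66),(0,15),(0,81)]: print(q,(o+R@np.array(q)/1000).round(4))
go([((*(o+R@np.array([-.013,-.066])),.07),180.9),((*(o+R@np.array([-.013,-.066])),.029),180.9)])
E
```

```text
[[0.7549 0.1056 0.186 ]
 [0.7538 0.1665 0.186 ]] [0.75437062 0.13607062 0.186     ]
(-13, -66) [0.6546 0.0978]
(-8, -66) [0.6596 0.0979]
(0, 15) [0.6663 0.179 ]
(0, 81) [0.6652 0.245 ]
t 5.9 p [0.7526 0.1338 0.1947] psi -178.94 w 0.198
(np.float64(0.6545729485306522), np.float64(0.09779769306702728), 0.07) 180.9 xyz [0.1968, -0.0681, 0.25] a [-0.0017, -0.0048, 0.0053]
(np.float64(0.6545729485306522), np.float64(0.09779769306702728), 0.029) 180.9 xyz [0.1966, -0.0681, 0.332] a [-0.0017, -0.0048, 0.0053]
```

>>> {"method": "step_arm", "body": {
  "series": [
    {"x":0.199,"y":-0.07,"z":0.25,"ax":0,"ay":-0.004,"az":0.005,"grip":1},
    {"x":0.199,"y":-0.07,"z":0.25,"ax":0,"ay":-0.004,"az":0.005,"grip":1},
    {"x":0.199,"y":-0.07,"z":0.25,"ax":0,"ay":-0.004,"az":0.005,"grip":1},
    {"x":0.199,"y":-0.07,"z":0.25,"ax":0,"ay":-0.004,"az":0.005,"grip":1},
    {"x":0.199,"y":-0.07,"z":0.25,"ax":0,"ay":-0.004,"az":0.005,"grip":1},
    {"x":0.199,"y":-0.07,"z":0.25,"ax":0,"ay":-0.004,"az":0.005,"grip":1}
  ]
}}

```text
time: 6.5
tool_pos: [0.6561, 0.0964, 0.0731]
tcp_rot: [-0.021, 3.136, 0.001]
wrist_force: [0.1, -0.7, -0.3]
width: 0.199
grip_force: 39.8
```

```bash
python3 -c "
from h import *
cam('scene','s4.png');cam('wrist','w4.png');go([((.6535,.0965,.0285),180.9)])
a=cv2.imread('pics/w4.png')[100:400,150:500];b=cv2.imread('pics/s4.png')[220:340,230:400]
cv2.imwrite('pics/z4.png',np.hstack([a,cv2.resize(b,(425,300))]))"
```

```text
t 6.6 p [0.658  0.0971 0.0745] psi -179.17 w 0.204
(0.6535, 0.0965, 0.0285) 180.9 xyz [0.0099, -0.0012, 0.0919] a [0.0013, 0.0162, -0.0025]
```

View pics/z4.png

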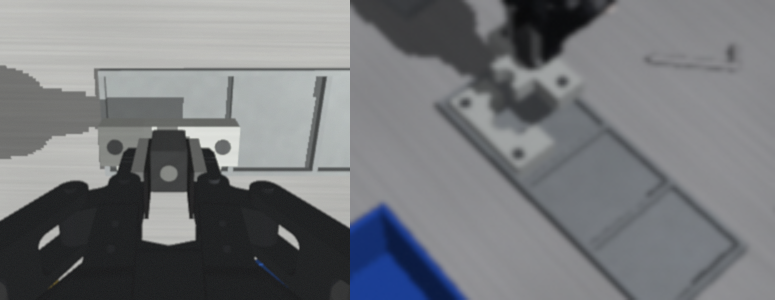

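The tongue hangs just above the fixed half and lines up sideways, with the holes at (265,247) and (373,247). I'll descend 30 mm and settle.

>>> {"method": "step_arm", "body": {
  "series": [
    {"x":0.005,"y":0,"z":0.06,"ax":0,"ay":0,"az":0,"grip":1},
    {"x":0.005,"y":0,"z":0.06,"ax":0,"ay":0,"az":0,"grip":1},
    {"x":0.005,"y":0,"z":0.06,"ax":0,"ay":0,"az":0,"grip":1},
    {"x":0.005,"y":0,"z":0.06,"ax":0,"ay":0,"az":0,"grip":1}
  ]
}}

```text
time: 7.0
tool_pos: [0.6538, 0.0973, 0.043]
tcp_rot: [-0.024, 3.137, 0.0]
wrist_force: [1.1, -0.2, -0.2]
width: 0.198
grip_force: 39.8
```

```bash
python3 -c "
from h import *
go([((.6535,.0965,.0285),180.9)]);s=bot.read_state();print(s['tool_pos'],s['wrist_force'],s['joint_vel'].round(3))"
```

```text
t 7.0 p [0.6538 0.0973 0.043 ] psi -179.13 w 0.198
(0.6535, 0.0965, 0.0285) 180.9 xyz [0.0007, -0.0017, 0.029] a [0.0005, 0.0094, -0.0011]
[0.65377223 0.09732994 0.04300074] [ 1.11069153 -0.22933755 -0.23415146] [-0.002 -0.007 -0.     0.002 -0.004  0.001]
```

>>> {"method": "step_arm", "body": {
  "series": [
    {"x":0,"y":0,"z":0.014,"ax":0,"ay":0,"az":0,"grip":1},
    {"x":0,"y":0,"z":0.028,"ax":0,"ay":0,"az":0,"grip":1},
    {"x":0,"y":0,"z":0.028,"ax":0,"ay":0,"az":0,"grip":1},
    {"x":0,"y":0,"z":0.028,"ax":0,"ay":0,"az":0,"grip":1}
  ]
}}

```text
time: 7.4
tool_pos: [0.652, 0.097, 0.0271]
tcp_rot: [-0.023, 3.14, 0.0]
wrist_force: [-0.3, -0.5, -1.2]
width: 0.2
grip_force: 39.9
```

>>> {"method": "step_arm", "body": {
  "series": [
    {"x":-0.006,"y":0,"z":0,"ax":0,"ay":0,"az":0,"grip":1},
    {"x":-0.006,"y":0,"z":0,"ax":0,"ay":0,"az":0,"grip":1},
    {"x":-0.006,"y":0,"z":0,"ax":0,"ay":0,"az":0,"grip":1}
  ]
}}

```text
time: 7.7
tool_pos: [0.6552, 0.097, 0.0271]
tcp_rot: [-0.023, 3.139, -0.0]
wrist_force: [0.4, -0.2, -1.1]
width: 0.201
grip_force: 39.9
```

>>> {"method": "step_arm", "body": {
  "series": [
    {"x":-0.005,"y":0,"z":0,"ax":0,"ay":0,"az":0,"grip":1},
    {"x":-0.005,"y":0,"z":0,"ax":0,"ay":0,"az":0,"grip":1},
    {"x":-0.005,"y":0,"z":0,"ax":0,"ay":0,"az":0,"grip":1}
  ]
}}

```text
time: 8.0
tool_pos: [0.6576, 0.097, 0.0271]
tcp_rot: [-0.023, 3.139, 0.0]
wrist_force: [-0.3, -1.3, -1.3]
width: 0.197
grip_force: 39.8
```

>>> {"method": "step_arm", "body": {
  "series": [
    {"x":-0.004,"y":0,"z":0,"ax":0,"ay":0,"az":0,"grip":1},
    {"x":-0.004,"y":0,"z":0,"ax":0,"ay":0,"az":0,"grip":1},
    {"x":-0.004,"y":0,"z":0,"ax":0,"ay":0,"az":0,"grip":1}
  ]
}}

```text
time: 8.3
tool_pos: [0.6594, 0.0971, 0.0271]
tcp_rot: [-0.023, 3.14, -0.0]
wrist_force: [-0.3, 0.2, -1.1]
width: 0.202
grip_force: 39.8
```

Still free, so I'll keep going gently.

>>> {"method": "step_arm", "body": {
  "series": [
    {"x":-0.003,"y":0,"z":0,"ax":0,"ay":0,"az":0,"grip":1},
    {"x":-0.003,"y":0,"z":0,"ax":0,"ay":0,"az":0,"grip":1},
    {"x":-0.003,"y":0,"z":0,"ax":0,"ay":0,"az":0,"grip":1}
  ]
}}

```text
time: 8.6
tool_pos: [0.6595, 0.0971, 0.0271]
tcp_rot: [0.024, -3.14, 0.0]
wrist_force: [-4.8, -0.6, 3.0]
width: 0.2
grip_force: 40.3
```

>>> {"method": "step_arm", "body": {
  "series": [
    {"x":-0.003,"y":0,"z":0,"ax":0,"ay":0,"az":0,"grip":1},
    {"x":-0.003,"y":0,"z":0,"ax":0,"ay":0,"az":0,"grip":1},
    {"x":-0.003,"y":0,"z":0,"ax":0,"ay":0,"az":0,"grip":1}
  ]
}}

```text
time: 8.9
tool_pos: [0.6595, 0.0971, 0.0271]
tcp_rot: [0.023, -3.137, 0.001]
wrist_force: [-8.5, -1.5, 6.1]
width: 0.199
grip_force: 40.8
```

```bash
python3 -c "
from h import *
cam('scene','s5.png')
b=cv2.imread('pics/s5.png')[220:350,250:400]
cv2.imwrite('pics/z5.png',cv2.resize(b,(600,520),interpolation=cv2.INTER_CUBIC))"
```

```text
(no output)
```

View pics/z5.png

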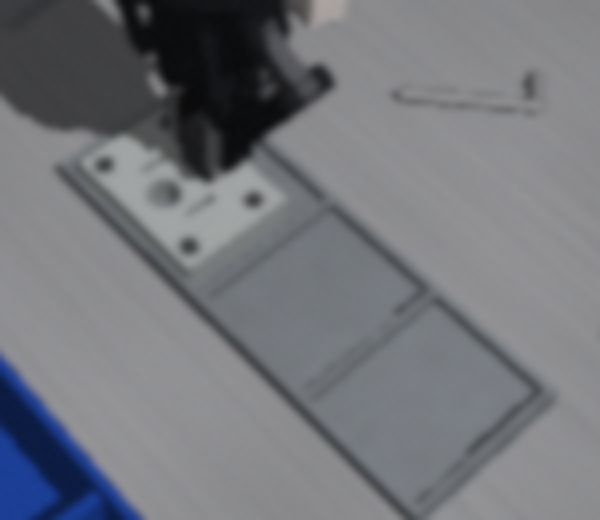

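The bores and holes form a closed pair and contact came at the predicted position, so the clamp is mated. I'll relieve, release, lift, and view the coil, strip and relay close up.

>>> {"method": "step_arm", "body": {
  "series": [
    {"x":0.006,"y":0,"z":0,"ax":0,"ay":0,"az":0,"grip":1},
    {"x":0.006,"y":0,"z":0,"ax":0,"ay":0,"az":0,"grip":0.3},
    {"x":0.006,"y":0,"z":0,"ax":0,"ay":0,"az":0,"grip":-1},
    {"x":0.006,"y":0,"z":0,"ax":0,"ay":0,"az":0,"grip":-1},
    {"x":0.006,"y":0,"z":0,"ax":0,"ay":0,"az":0,"grip":-1},
    {"x":0.006,"y":0,"z":-0.1,"ax":0,"ay":0,"az":0,"grip":-1},
    {"x":0.006,"y":0,"z":-0.2,"ax":0,"ay":0,"az":0,"grip":-1},
    {"x":0.26,"y":-0.06,"z":-0.39,"ax":0,"ay":0,"az":0,"grip":-1},
    {"x":0.26,"y":-0.06,"z":-0.39,"ax":0,"ay":0,"az":0,"grip":-1},
    {"x":0.26,"y":-0.06,"z":-0.39,"ax":0,"ay":0,"az":0,"grip":-1},
    {"x":0.26,"y":-0.06,"z":-0.39,"ax":0,"ay":0,"az":0,"grip":-1},
    {"x":0.26,"y":-0.06,"z":-0.39,"ax":0,"ay":0,"az":0,"grip":-1}
  ]
}}

```text
time: 10.15
tool_pos: [0.533, 0.0651, 0.2242]
tcp_rot: [-0.023, 3.135, 0.001]
wrist_force: [0.8, 0.3, -0.9]
width: 1.001
grip_force: 0.0
```

>>> {"method": "step_arm", "body": {
  "series": [
    {"x":0,"y":0,"z":0,"ax":0,"ay":0,"az":0,"grip":-1},
    {"x":0,"y":0,"z":0,"ax":0,"ay":0,"az":0,"grip":-1}
  ]
}}

```text
time: 10.35
tool_pos: [0.5329, 0.0654, 0.2203]
tcp_rot: [-0.024, 3.141, -0.0]
wrist_force: [-1.0, -0.4, -0.3]
width: 0.998
grip_force: 0.0
```

```bash
python3 -c "
from h import *
cam('wrist','w6.png');go([])
im=cv2.imread('pics/w6.png');cv2.imwrite('pics/z6.png',cv2.resize(im[0:240,40:640],(800,320),interpolation=cv2.INTER_CUBIC))"
```

```text
t 10.4 p [0.5329 0.0654 0.2202] psi -179.14 w 0.996
```

View pics/z6.png

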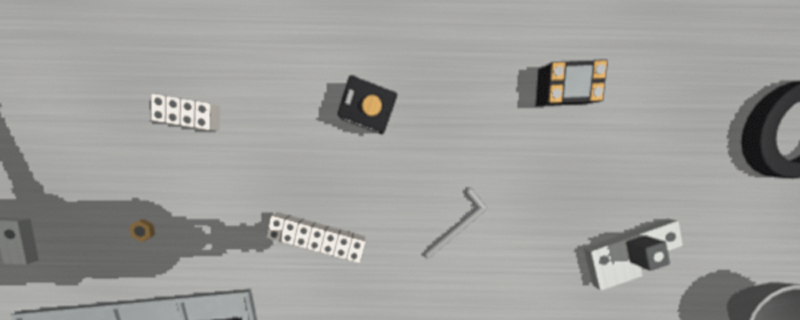

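The coil's brass tube is at about (319,79) in the full image, the strip at (176,83), and the relay terminals at (456,69)–(488,51). I'll measure those by masks.

```bash
python3 - <<'E'
from h import *
c=dict(np.load('pics/w6.png.npz')); im=c['img'].astype(int)
hsv=cv2.cvtColor(c['img'],cv2.COLOR_RGB2HSV)
def win(x0,x1,y0,y1):
    w=np.zeros(im.shape[:2],bool); w[y0:y1,x0:x1]=1; return w
gold=(hsv[:,:,1]>100)&(hsv[:,:,0]<30)&(hsv[:,:,2]>120)
ys,xs=np.nonzero(gold&win(295,345,50,105)); print('brass',ray(c,(xs.mean(),ys.mean()),.040).round(4))
m=((im.max(2)<85)|gold)&win(292,342,52,104); m=cv2.morphologyEx(m.astype(np.uint8),cv2.MORPH_CLOSE,np.ones((5,5)))
print('coil rect',rect(c,m,.034))
n,l,s,ct=cv2.connectedComponentsWithStats((gold&win(440,500,40,85)).astype(np.uint8))
P=ray(c,ct[1:],.026); print('relay',s[1:,4],P.round(4).tolist(),P.mean(0))
g=im.min(2); print(g[70:96:3,148:208:4])
m=cv2.morphologyEx(((g>190)&win(145,206,66,102)).astype(np.uint8),cv2.MORPH_CLOSE,np.ones((7,7)))
print('strip',rect(c,m,.024))
E
```

```text
brass [[0.4288 0.0645 0.04  ]]
coil rect ((428.5722351074219, 59.9699592590332), (39.46392822265625, 32.547481536865234), 71.06083679199219)
relay [70 70 76 74] [[0.3991, 0.24, 0.026], [0.4009, 0.2081, 0.026], [0.4167, 0.2091, 0.026], [0.4149, 0.2409, 0.026]] [0.407903   0.22451847 0.026     ]
[[163 165 178 171 163 166 167 168 168 168 170 171 171 172 173]
 [167 162 181 200 177 215 195 163 166 169 168 168 169 169 169]
 [161 118 125 103 183 104 203 225 196 220 212 176 166 167 168]
 [164 118 227 211 180 120 167 216  92 221 212 157 226 158 165]
 [166 144 223 229 178 231 231 225 150 223 186  92 221 154 156]
 [164 154 119 117 178 144 225 226 229 225 233 218 220 154 155]
 [165 157 207 158 181  92 174 214 100 220 224 216 225 153 158]
 [161 148 113 159 159 205 230 224 101 218 153  98 224 153 158]
 [167 167 167 165 164 113 119 136 172 205 226 181 224 154 159]]
strip ((434.3258361816406, -88.35511779785156), (45.303768157958984, 19.472394943237305), 81.75322723388672)
```

Measured poses:

| Part | Centre (m) | Yaw |
|---|---|---|
| Coil | (.4286, .060) | -19° |
| Short strip | (.4343, -.0884) | -8° |
| Relay | (.408, .2245) | 3° |

I'll grip the coil across its 40 mm.

```bash
python3 -c "
from h import *
go([((.4286,.0605,.1),161),((.4286,.0605,.018),161)])"
```

```text
t 10.4 p [0.5329 0.0654 0.2202] psi -179.14 w 0.996
(0.4286, 0.0605, 0.1) 161 xyz [0.2085, -0.0066, 0.2405] a [-0.0003, -0.0009, 0.6621]
(0.4286, 0.0605, 0.018) 161 xyz [0.2084, -0.0066, 0.4045] a [-0.0003, -0.0009, 0.6621]
```

>>> {"method": "step_arm", "body": {
  "series": [
    {"x":0.2085,"y":-0.0066,"z":0.24,"ax":0,"ay":0,"az":0.662,"grip":-1},
    {"x":0.2085,"y":-0.0066,"z":0.24,"ax":0,"ay":0,"az":0.662,"grip":-1},
    {"x":0.2085,"y":-0.0066,"z":0.24,"ax":0,"ay":0,"az":0.662,"grip":-1},
    {"x":0.2085,"y":-0.0066,"z":0.24,"ax":0,"ay":0,"az":0.662,"grip":-1},
    {"x":0.2085,"y":-0.0066,"z":0.24,"ax":0,"ay":0,"az":0.662,"grip":-1},
    {"x":0.2085,"y":-0.0066,"z":0.24,"ax":0,"ay":0,"az":0.662,"grip":-1},
    {"x":0.2085,"y":-0.0066,"z":0.32,"ax":0,"ay":0,"az":0.662,"grip":-1},
    {"x":0.2085,"y":-0.0066,"z":0.404,"ax":0,"ay":0,"az":0.662,"grip":-1},
    {"x":0.2085,"y":-0.0066,"z":0.404,"ax":0,"ay":0,"az":0.662,"grip":-1},
    {"x":0.2085,"y":-0.0066,"z":0.404,"ax":0,"ay":0,"az":0.662,"grip":-1},
    {"x":0.2085,"y":-0.0066,"z":0.404,"ax":0,"ay":0,"az":0.662,"grip":-1}
  ]
}}

```text
time: 11.5
tool_pos: [0.4323, 0.0606, 0.0224]
tcp_rot: [0.517, 3.092, 0.003]
wrist_force: [-0.0, -0.3, 0.4]
width: 0.998
grip_force: 0.0
```

>>> {"method": "step_arm", "body": {
  "force": 40,
  "series": [
    {"x":0,"y":0,"z":0,"ax":0,"ay":0,"az":0,"grip":1},
    {"x":0,"y":0,"z":0,"ax":0,"ay":0,"az":0,"grip":1},
    {"x":0,"y":0,"z":0,"ax":0,"ay":0,"az":0,"grip":1},
    {"x":0,"y":0,"z":0,"ax":0,"ay":0,"az":0,"grip":1},
    {"x":0,"y":0,"z":0,"ax":0,"ay":0,"az":0,"grip":1},
    {"x":0,"y":0,"z":0,"ax":0,"ay":0,"az":0,"grip":1},
    {"x":0,"y":0,"z":0,"ax":0,"ay":0,"az":0,"grip":1}
  ]
}}

```text
time: 12.2
tool_pos: [0.4298, 0.0604, 0.021]
tcp_rot: [0.518, 3.095, 0.001]
wrist_force: [0.2, -0.5, 6.0]
width: 0.454
grip_force: 41.3
```

```bash
python3 - <<'E'
from h import *
cat='''
def tray(o,yaw,q):
    y=np.radians(yaw); return np.array(o)+np.array([[np.cos(y),-np.sin(y)],[np.sin(y),np.cos(y)]])@np.array(q)/1000
A=((.6665,.1635),.93)
'''
open('h.py','a').write(cat); exec(cat)
z0=bot.read_state()['tool_pos'][2]
p=tray(*A,(0,11)); print(p)
go([((.4286,.0605,.08),161),((*p,.10),180.9),((*p,z0+.005),180.9)])
E
```

```text
[0.66632146 0.17449855]
t 12.2 p [0.4298 0.0604 0.021 ] psi 161.0 w 0.454
(0.4286, 0.0605, 0.08) 161 xyz [0.002, -0.0004, -0.118] a [0.0025, 0.0073, 0.0001]
(np.float64(0.6663214606575318), np.float64(0.174498550981979), 0.1) 180.9 xyz [-0.3735, 0.37, -0.1561] a [0.0012, 0.0077, -0.6633]
(np.float64(0.6663214606575318), np.float64(0.174498550981979), np.float64(0.025985447769445582)) 180.9 xyz [-0.3729, 0.3698, -0.0081] a [0.0012, 0.0077, -0.6633]
```

>>> {"method": "step_arm", "body": {
  "series": [
    {"x":0,"y":0,"z":-0.1,"ax":0,"ay":0,"az":0,"grip":1},
    {"x":-0.02,"y":0.02,"z":-0.15,"ax":0,"ay":0,"az":0,"grip":1},
    {"x":-0.373,"y":0.37,"z":-0.156,"ax":0,"ay":0,"az":-0.663,"grip":1},
    {"x":-0.373,"y":0.37,"z":-0.156,"ax":0,"ay":0,"az":-0.663,"grip":1},
    {"x":-0.373,"y":0.37,"z":-0.156,"ax":0,"ay":0,"az":-0.663,"grip":1},
    {"x":-0.373,"y":0.37,"z":-0.156,"ax":0,"ay":0,"az":-0.663,"grip":1},
    {"x":-0.373,"y":0.37,"z":-0.156,"ax":0,"ay":0,"az":-0.663,"grip":1},
    {"x":-0.373,"y":0.37,"z":-0.156,"ax":0,"ay":0,"az":-0.663,"grip":1},
    {"x":-0.373,"y":0.37,"z":-0.156,"ax":0,"ay":0,"az":-0.663,"grip":1},
    {"x":-0.373,"y":0.37,"z":-0.08,"ax":0,"ay":0,"az":-0.663,"grip":1},
    {"x":-0.373,"y":0.37,"z":-0.08,"ax":0,"ay":0,"az":-0.663,"grip":1},
    {"x":-0.373,"y":0.37,"z":-0.08,"ax":0,"ay":0,"az":-0.663,"grip":1}
  ]
}}

```text
time: 13.4
tool_pos: [0.6625, 0.1735, 0.059]
tcp_rot: [0.024, -3.139, 0.002]
wrist_force: [-0.0, -0.0, -1.1]
width: 0.456
grip_force: 41.8
```

```bash
python3 -c "
from h import *
go([((*tray(*A,(0,11)),.0255),180.9)])"
```

```text
t 13.4 p [0.6625 0.1735 0.059 ] psi -179.14 w 0.456
(np.float64(0.6663214606575318), np.float64(0.174498550981979), 0.0255) 180.9 xyz [-0.0079, 0.0019, 0.067] a [-0.002, -0.0048, -0.0012]
```

>>> {"method": "step_arm", "body": {
  "series": [
    {"x":-0.006,"y":0.002,"z":0.035,"ax":0,"ay":0,"az":0,"grip":1},
    {"x":-0.006,"y":0.002,"z":0.06,"ax":0,"ay":0,"az":0,"grip":1},
    {"x":-0.006,"y":0.002,"z":0.06,"ax":0,"ay":0,"az":0,"grip":1},
    {"x":-0.006,"y":0.002,"z":0.06,"ax":0,"ay":0,"az":0,"grip":1}
  ]
}}

```text
time: 13.8
tool_pos: [0.6678, 0.1754, 0.0296]
tcp_rot: [-0.024, 3.141, -0.0]
wrist_force: [0.5, -0.4, -2.4]
width: 0.455
grip_force: 41.8
```

>>> {"method": "step_arm", "body": {
  "series": [
    {"x":0,"y":0,"z":0.004,"ax":0,"ay":0,"az":0,"grip":1},
    {"x":0,"y":0,"z":0.004,"ax":0,"ay":0,"az":0,"grip":1},
    {"x":0,"y":0,"z":0.004,"ax":0,"ay":0,"az":0,"grip":1}
  ]
}}

```text
time: 14.1
tool_pos: [0.6687, 0.1757, 0.0287]
tcp_rot: [-0.024, 3.139, 0.0]
wrist_force: [-0.5, 0.6, -1.7]
width: 0.454
grip_force: 41.8
```

>>> {"method": "step_arm", "body": {
  "series": [
    {"x":0.002,"y":0,"z":0.006,"ax":0,"ay":0,"az":0,"grip":1},
    {"x":0.002,"y":0,"z":0.006,"ax":0,"ay":0,"az":0,"grip":1},
    {"x":0.002,"y":0,"z":0.006,"ax":0,"ay":0,"az":0,"grip":1}
  ]
}}

```text
time: 14.4
tool_pos: [0.6673, 0.1755, 0.0252]
tcp_rot: [-0.024, 3.14, -0.0]
wrist_force: [-0.1, 0.5, -0.7]
width: 0.452
grip_force: 41.9
```

>>> {"method": "step_arm", "body": {
  "series": [
    {"x":0,"y":0,"z":0.002,"ax":0,"ay":0,"az":0,"grip":1},
    {"x":0,"y":0,"z":0.002,"ax":0,"ay":0,"az":0,"grip":1},
    {"x":0,"y":0,"z":0.002,"ax":0,"ay":0,"az":0,"grip":1}
  ]
}}

```text
time: 14.7
tool_pos: [0.6674, 0.1756, 0.0251]
tcp_rot: [-0.024, 3.139, 0.0]
wrist_force: [-3.3, -0.9, 5.8]
width: 0.466
grip_force: 42.6
```

```bash
python3 -c "
from h import *
go([((.4343,-.0884,.1),171.75),((.4343,-.0884,.009),171.75)])"
```

```text
t 14.7 p [0.6674 0.1756 0.0251] psi -179.11 w 0.466
(0.4343, -0.0884, 0.1) 171.75 xyz [0.474, -0.5207, -0.1508] a [0.0003, 0.0039, 0.3046]
(0.4343, -0.0884, 0.009) 171.75 xyz [0.4744, -0.5207, 0.0312] a [0.0003, 0.0039, 0.3046]
```

>>> {"method": "step_arm", "body": {
  "series": [
    {"x":0,"y":0,"z":-0.002,"ax":0,"ay":0,"az":0,"grip":-0.35},
    {"x":0,"y":0,"z":-0.002,"ax":0,"ay":0,"az":0,"grip":-0.35},
    {"x":0,"y":0,"z":-0.002,"ax":0,"ay":0,"az":0,"grip":-0.35},
    {"x":0,"y":0,"z":-0.1,"ax":0,"ay":0,"az":0,"grip":-0.35},
    {"x":0.01,"y":-0.01,"z":-0.18,"ax":0,"ay":0,"az":0,"grip":-1},
    {"x":0.474,"y":-0.521,"z":-0.17,"ax":0,"ay":0,"az":0.305,"grip":-1},
    {"x":0.474,"y":-0.521,"z":-0.17,"ax":0,"ay":0,"az":0.305,"grip":-1},
    {"x":0.474,"y":-0.521,"z":-0.17,"ax":0,"ay":0,"az":0.305,"grip":-1},
    {"x":0.474,"y":-0.521,"z":-0.17,"ax":0,"ay":0,"az":0.305,"grip":-1},
    {"x":0.474,"y":-0.521,"z":-0.17,"ax":0,"ay":0,"az":0.305,"grip":-1},
    {"x":0.474,"y":-0.521,"z":-0.15,"ax":0,"ay":0,"az":0.305,"grip":-1},
    {"x":0.474,"y":-0.521,"z":-0.15,"ax":0,"ay":0,"az":0.305,"grip":-1}
  ]
}}

```text
time: 15.9
tool_pos: [0.4329, -0.0898, 0.0988]
tcp_rot: [0.226, 3.13, -0.0]
wrist_force: [0.3, -0.9, 0.4]
width: 1.0
grip_force: 0.0
```

>>> {"method": "step_arm", "body": {
  "series": [
    {"x":0,"y":0,"z":0,"ax":0,"ay":0,"az":0,"grip":-1},
    {"x":0,"y":0,"z":0,"ax":0,"ay":0,"az":0,"grip":-1},
    {"x":0,"y":0,"z":0,"ax":0,"ay":0,"az":0,"grip":-1}
  ]
}}

```text
time: 16.2
tool_pos: [0.4354, -0.0884, 0.0993]
tcp_rot: [0.226, 3.13, 0.0]
wrist_force: [-0.3, -0.7, 0.1]
width: 1.0
grip_force: 0.0
```

```bash
python3 -c "
from h import *
go([((.4343,-.0884,.011),171.75)])"
```

```text
t 16.2 p [ 0.4354 -0.0884  0.0993] psi 171.74 w 1.0
(0.4343, -0.0884, 0.011) 171.75 xyz [0.0028, -0.0003, 0.1766] a [0.0009, 0.0072, -0.0005]
```

>>> {"method": "step_arm", "body": {
  "force": 35,
  "series": [
    {"x":0.002,"y":0,"z":0.09,"ax":0,"ay":0,"az":0,"grip":-1},
    {"x":0.002,"y":0,"z":0.176,"ax":0,"ay":0,"az":0,"grip":-1},
    {"x":0.002,"y":0,"z":0.176,"ax":0,"ay":0,"az":0,"grip":-1},
    {"x":0.002,"y":0,"z":0.176,"ax":0,"ay":0,"az":0,"grip":-1},
    {"x":0.002,"y":0,"z":0.176,"ax":0,"ay":0,"az":0,"grip":1},
    {"x":0.002,"y":0,"z":0.176,"ax":0,"ay":0,"az":0,"grip":1},
    {"x":0.002,"y":0,"z":0.176,"ax":0,"ay":0,"az":0,"grip":1},
    {"x":0.002,"y":0,"z":0.176,"ax":0,"ay":0,"az":0,"grip":1},
    {"x":0.002,"y":0,"z":0.176,"ax":0,"ay":0,"az":0,"grip":1},
    {"x":0.002,"y":0,"z":0.176,"ax":0,"ay":0,"az":0,"grip":1},
    {"x":0.002,"y":0,"z":0.176,"ax":0,"ay":0,"az":0,"grip":1}
  ]
}}

```text
time: 17.3
tool_pos: [0.4355, -0.0888, 0.013]
tcp_rot: [0.226, 3.127, -0.0]
wrist_force: [-1.1, 1.8, 6.0]
width: 0.526
grip_force: 35.2
```

```bash
python3 -c "
from h import *
p=tray(*A,(0,86)); s=bot.read_state(); z0=s['tool_pos'][2]
go([((*p,.10),180.9),((*p,z0+.006),180.9)])"
```

```text
t 17.3 p [ 0.4355 -0.0888  0.013 ] psi 171.72 w 0.526
(np.float64(0.665104146958885), np.float64(0.24948867131365393), 0.1) 180.9 xyz [-0.3581, 0.7357, -0.1716] a [-0.0005, 0.0119, -0.3059]
(np.float64(0.665104146958885), np.float64(0.24948867131365393), np.float64(0.019020779392439992)) 180.9 xyz [-0.3571, 0.7356, -0.0096] a [-0.0005, 0.0119, -0.3059]
```

>>> {"method": "step_arm", "body": {
  "series": [
    {"x":0,"y":0,"z":-0.1,"ax":0,"ay":0,"az":0,"grip":1},
    {"x":-0.01,"y":0.02,"z":-0.19,"ax":0,"ay":0,"az":0,"grip":1},
    {"x":-0.358,"y":0.736,"z":-0.192,"ax":0,"ay":0,"az":-0.306,"grip":1},
    {"x":-0.358,"y":0.736,"z":-0.192,"ax":0,"ay":0,"az":-0.306,"grip":1},
    {"x":-0.358,"y":0.736,"z":-0.192,"ax":0,"ay":0,"az":-0.306,"grip":1},
    {"x":-0.358,"y":0.736,"z":-0.192,"ax":0,"ay":0,"az":-0.306,"grip":1},
    {"x":-0.358,"y":0.736,"z":-0.192,"ax":0,"ay":0,"az":-0.306,"grip":1},
    {"x":-0.358,"y":0.736,"z":-0.192,"ax":0,"ay":0,"az":-0.306,"grip":1},
    {"x":-0.358,"y":0.736,"z":-0.192,"ax":0,"ay":0,"az":-0.306,"grip":1},
    {"x":-0.358,"y":0.736,"z":-0.192,"ax":0,"ay":0,"az":-0.306,"grip":1},
    {"x":-0.358,"y":0.736,"z":-0.192,"ax":0,"ay":0,"az":-0.306,"grip":1},
    {"x":-0.358,"y":0.736,"z":-0.192,"ax":0,"ay":0,"az":-0.306,"grip":1}
  ]
}}

```text
time: 18.5
tool_pos: [0.6636, 0.2511, 0.1076]
tcp_rot: [-0.028, 3.139, -0.0]
wrist_force: [-0.1, -0.8, -1.1]
width: 0.527
grip_force: 37.1
```

>>> {"method": "step_arm", "body": {
  "series": [
    {"x":0,"y":0,"z":0,"ax":0,"ay":0,"az":0,"grip":1},
    {"x":0,"y":0,"z":0,"ax":0,"ay":0,"az":0,"grip":1},
    {"x":0,"y":0,"z":0,"ax":0,"ay":0,"az":0,"grip":1}
  ]
}}

```text
time: 18.8
tool_pos: [0.6629, 0.2487, 0.1077]
tcp_rot: [-0.023, 3.139, -0.0]
wrist_force: [-0.3, 0.5, -0.9]
width: 0.524
grip_force: 37.1
```

```bash
python3 -c "
from h import *
p=tray(*A,(0,86));go([((*p,.018),180.9)])
c=cam('wrist','w7.png'); im=c['img'].astype(int)
# coil in tray: dark mask near predicted place
q=tray(*A,(0,11)); u=proj(c,[*q,.038])[0]; print(u)
x,y=map(int,u); w=np.zeros(im.shape[:2],bool); w[max(0,y-45):y+45,max(0,x-45):x+45]=1
print('coil',rect(c,w&(im.max(2)<80),.038))"
```

```text
t 18.8 p [0.6629 0.2487 0.1077] psi -179.16 w 0.524
(np.float64(0.665104146958885), np.float64(0.24948867131365393), 0.018) 180.9 xyz [-0.0041, 0.0014, 0.1794] a [-0.0002, 0.0039, -0.0021]
[219.87502168 213.58328547]
coil ((661.8292236328125, 179.55328369140625), (37.35866165161133, 46.592529296875), 0.8480534553527832)
```

>>> {"method": "step_arm", "body": {
  "series": [
    {"x":-0.004,"y":0.001,"z":0.08,"ax":0,"ay":0,"az":0,"grip":1},
    {"x":-0.004,"y":0.001,"z":0.15,"ax":0,"ay":0,"az":0,"grip":1},
    {"x":-0.004,"y":0.001,"z":0.176,"ax":0,"ay":0,"az":0,"grip":1},
    {"x":-0.004,"y":0.001,"z":0.176,"ax":0,"ay":0,"az":0,"grip":1},
    {"x":-0.004,"y":0.001,"z":0.176,"ax":0,"ay":0,"az":0,"grip":1}
  ]
}}

```text
time: 19.35
tool_pos: [0.6659, 0.2503, 0.0199]
tcp_rot: [-0.024, 3.139, 0.0]
wrist_force: [0.2, -0.7, -0.9]
width: 0.525
grip_force: 38.7
```

>>> {"method": "step_arm", "body": {
  "series": [
    {"x":0,"y":0,"z":0.003,"ax":0,"ay":0,"az":0,"grip":1},
    {"x":0,"y":0,"z":0.003,"ax":0,"ay":0,"az":0,"grip":1},
    {"x":0,"y":0,"z":0.003,"ax":0,"ay":0,"az":0,"grip":1}
  ]
}}

```text
time: 19.65
tool_pos: [0.6657, 0.2506, 0.0182]
tcp_rot: [-0.025, 3.139, 0.0]
wrist_force: [-0.6, 0.3, -0.3]
width: 0.526
grip_force: 38.7
```

>>> {"method": "step_arm", "body": {
  "series": [
    {"x":0,"y":0,"z":0.003,"ax":0,"ay":0,"az":0,"grip":1},
    {"x":0,"y":0,"z":0.003,"ax":0,"ay":0,"az":0,"grip":1},
    {"x":0,"y":0,"z":0.003,"ax":0,"ay":0,"az":0,"grip":1}
  ]
}}

```text
time: 19.95
tool_pos: [0.6655, 0.2506, 0.0162]
tcp_rot: [-0.025, 3.139, -0.0]
wrist_force: [-0.7, -0.5, -0.6]
width: 0.526
grip_force: 38.7
```

```bash
python3 -c "
from h import *
go([((.62,.0,.25),180),((.538,-.2886,.1),178.8),((.538,-.2886,.022),178.8)])"
```

```text
t 19.95 p [0.6655 0.2506 0.0162] psi -179.08 w 0.526
(0.62, 0.0, 0.25) 180 xyz [0.098, -0.4996, -0.4678] a [-0.0, 0.0039, 0.0306]
(0.538, -0.2886, 0.1) 178.8 xyz [0.2719, -1.0741, -0.1681] a [0.0, 0.0039, 0.0706]
(0.538, -0.2886, 0.022) 178.8 xyz [0.2722, -1.0741, -0.0121] a [0.0, 0.0039, 0.0706]
```

>>> {"method": "step_arm", "body": {
  "series": [
    {"x":0,"y":0,"z":0.003,"ax":0,"ay":0,"az":0,"grip":1},
    {"x":0,"y":0,"z":0.003,"ax":0,"ay":0,"az":0,"grip":1},
    {"x":0,"y":0,"z":0.003,"ax":0,"ay":0,"az":0,"grip":1}
  ]
}}

```text
time: 20.25
tool_pos: [0.6655, 0.2506, 0.0161]
tcp_rot: [-0.025, 3.14, -0.0]
wrist_force: [-2.3, -1.3, 5.8]
width: 0.525
grip_force: 39.5
```

>>> {"method": "step_arm", "body": {
  "series": [
    {"x":0,"y":0,"z":0,"ax":0,"ay":0,"az":0,"grip":-0.36},
    {"x":0,"y":0,"z":0,"ax":0,"ay":0,"az":0,"grip":-0.36},
    {"x":0,"y":0,"z":0,"ax":0,"ay":0,"az":0,"grip":-0.36},
    {"x":0,"y":0,"z":-0.1,"ax":0,"ay":0,"az":0,"grip":-0.36},
    {"x":0,"y":0,"z":-0.2,"ax":0,"ay":0,"az":0,"grip":-0.5},
    {"x":0,"y":0,"z":-0.3,"ax":0,"ay":0,"az":0,"grip":-1},
    {"x":0.098,"y":-0.5,"z":-0.468,"ax":0,"ay":0,"az":0.031,"grip":-1},
    {"x":0.098,"y":-0.5,"z":-0.468,"ax":0,"ay":0,"az":0.031,"grip":-1},
    {"x":0.098,"y":-0.5,"z":-0.468,"ax":0,"ay":0,"az":0.031,"grip":-1},
    {"x":0.098,"y":-0.5,"z":-0.468,"ax":0,"ay":0,"az":0.031,"grip":-1},
    {"x":0.098,"y":-0.5,"z":-0.468,"ax":0,"ay":0,"az":0.031,"grip":-1},
    {"x":0.098,"y":-0.5,"z":-0.468,"ax":0,"ay":0,"az":0.031,"grip":-1}
  ]
}}

```text
time: 21.45
tool_pos: [0.6201, -0.0042, 0.2508]
tcp_rot: [0.005, 3.137, -0.003]
wrist_force: [0.5, -0.0, 0.6]
width: 0.998
grip_force: 0.0
```

```bash
python3 -c "
from h import *
c=cam('wrist','w8.png')
go([((.538,-.2886,.1),178.8)])
print(proj(c,[[.538,-.2886,.042],[.539,-.318,.014],[.538,-.258,.014],[.6892,-.2535,.018],[.682,-.194,.018]]).round(0))"
```

```text
t 21.5 p [ 0.6202 -0.0051  0.2512] psi 179.77 w 0.998
(0.538, -0.2886, 0.1) 178.8 xyz [0.1638, -0.567, 0.3028] a [-0.0044, 0.0102, 0.0322]
[[ 66. 102.]
 [ 60. 104.]
 [109. 103.]
 [134. 220.]
 [177. 215.]]
```

>>> {"method": "step_arm", "body": {
  "series": [
    {"x":0.164,"y":-0.565,"z":0.3,"ax":0,"ay":0,"az":0.032,"grip":-1},
    {"x":0.164,"y":-0.565,"z":0.3,"ax":0,"ay":0,"az":0.032,"grip":-1},
    {"x":0.164,"y":-0.565,"z":0.3,"ax":0,"ay":0,"az":0.032,"grip":-1},
    {"x":0.164,"y":-0.565,"z":0.3,"ax":0,"ay":0,"az":0.032,"grip":-1},
    {"x":0.164,"y":-0.565,"z":0.3,"ax":0,"ay":0,"az":0.032,"grip":-1},
    {"x":0.164,"y":-0.565,"z":0.3,"ax":0,"ay":0,"az":0.032,"grip":-1},
    {"x":0.164,"y":-0.565,"z":0.3,"ax":0,"ay":0,"az":0.032,"grip":-1},
    {"x":0.164,"y":-0.565,"z":0.3,"ax":0,"ay":0,"az":0.032,"grip":-1},
    {"x":0.164,"y":-0.565,"z":0.3,"ax":0,"ay":0,"az":0.032,"grip":-1},
    {"x":0.164,"y":-0.565,"z":0.3,"ax":0,"ay":0,"az":0.032,"grip":-1}
  ]
}}

```text
time: 22.5
tool_pos: [0.5393, -0.2815, 0.0989]
tcp_rot: [0.025, 3.138, 0.001]
wrist_force: [0.2, 0.5, 0.2]
width: 0.998
grip_force: 0.0
```

```bash
python3 -c "
from h import *
go([((.538,-.2886,.0225),178.8)])"
```

```text
t 22.5 p [ 0.5393 -0.2815  0.0989] psi 179.08 w 0.998
(0.538, -0.2886, 0.0225) 178.8 xyz [0.0028, -0.0143, 0.1528] a [0.0007, 0.0057, 0.0095]
```

>>> {"method": "step_arm", "body": {
  "force": 40,
  "series": [
    {"x":0.002,"y":-0.012,"z":0.08,"ax":0,"ay":0,"az":0.009,"grip":-1},
    {"x":0.002,"y":-0.012,"z":0.152,"ax":0,"ay":0,"az":0.009,"grip":-1},
    {"x":0.002,"y":-0.012,"z":0.152,"ax":0,"ay":0,"az":0.009,"grip":-1},
    {"x":0.002,"y":-0.012,"z":0.152,"ax":0,"ay":0,"az":0.009,"grip":-1},
    {"x":0.002,"y":-0.012,"z":0.152,"ax":0,"ay":0,"az":0.009,"grip":1},
    {"x":0.002,"y":-0.012,"z":0.152,"ax":0,"ay":0,"az":0.009,"grip":1},
    {"x":0.002,"y":-0.012,"z":0.152,"ax":0,"ay":0,"az":0.009,"grip":1},
    {"x":0.002,"y":-0.012,"z":0.152,"ax":0,"ay":0,"az":0.009,"grip":1},
    {"x":0.002,"y":-0.012,"z":0.152,"ax":0,"ay":0,"az":0.009,"grip":1},
    {"x":0.002,"y":-0.012,"z":0.152,"ax":0,"ay":0,"az":0.009,"grip":1},
    {"x":0.002,"y":-0.012,"z":0.152,"ax":0,"ay":0,"az":0.009,"grip":1},
    {"x":0.002,"y":-0.012,"z":0.152,"ax":0,"ay":0,"az":0.009,"grip":1}
  ]
}}

```text
time: 23.7
tool_pos: [0.538, -0.2891, 0.0235]
tcp_rot: [0.034, 3.138, -0.001]
wrist_force: [-1.0, 0.9, 6.2]
width: 0.198
grip_force: 40.4
```

```bash
python3 -c "
from h import *
go([((.538,-.289,.12),178.8),((.76,-.2,.2),186.5)])"
```

```text
t 23.7 p [ 0.538  -0.2891  0.0235] psi 178.74 w 0.198
(0.538, -0.289, 0.12) 178.8 xyz [-0.0007, 0.0001, -0.1931] a [-0.0012, 0.0065, -0.0018]
(0.76, -0.2, 0.2) 186.5 xyz [-0.4412, 0.1877, -0.3517] a [-0.0017, 0.0064, -0.2585]
```

Gripped. I'll lift and look at the plug tray from beyond it.

>>> {"method": "step_arm", "body": {
  "series": [
    {"x":0,"y":0,"z":-0.1,"ax":0,"ay":0,"az":0,"grip":1},
    {"x":0,"y":0,"z":-0.19,"ax":0,"ay":0,"az":0,"grip":1},
    {"x":-0.44,"y":0.188,"z":-0.352,"ax":0,"ay":0,"az":-0.259,"grip":1},
    {"x":-0.44,"y":0.188,"z":-0.352,"ax":0,"ay":0,"az":-0.259,"grip":1},
    {"x":-0.44,"y":0.188,"z":-0.352,"ax":0,"ay":0,"az":-0.259,"grip":1},
    {"x":-0.44,"y":0.188,"z":-0.352,"ax":0,"ay":0,"az":-0.259,"grip":1},
    {"x":-0.44,"y":0.188,"z":-0.352,"ax":0,"ay":0,"az":-0.259,"grip":1},
    {"x":-0.44,"y":0.188,"z":-0.352,"ax":0,"ay":0,"az":-0.259,"grip":1},
    {"x":-0.44,"y":0.188,"z":-0.352,"ax":0,"ay":0,"az":-0.259,"grip":1},
    {"x":-0.44,"y":0.188,"z":-0.352,"ax":0,"ay":0,"az":-0.259,"grip":1},
    {"x":-0.44,"y":0.188,"z":-0.352,"ax":0,"ay":0,"az":-0.259,"grip":1}
  ]
}}

```text
time: 24.8
tool_pos: [0.757, -0.2002, 0.1974]
tcp_rot: [0.177, -3.136, -0.001]
wrist_force: [-0.4, 0.9, -1.4]
width: 0.202
grip_force: 39.5
```

>>> {"method": "step_arm", "body": {
  "series": [
    {"x":0,"y":0,"z":0,"ax":0,"ay":0,"az":0,"grip":1},
    {"x":0,"y":0,"z":0,"ax":0,"ay":0,"az":0,"grip":1}
  ]
}}

```text
time: 25.0
tool_pos: [0.758, -0.2002, 0.1988]
tcp_rot: [-0.177, 3.135, 0.0]
wrist_force: [0.7, -0.2, -0.4]
width: 0.199
grip_force: 39.5
```

```bash
python3 - <<'E'
from h import *
c=cam('wrist','w9.png'); go([])
u=proj(c,[[.6892,-.2535,.018],[.682,-.194,.018]]); print(u)
try: print('fixB',pair(c,u[0],u[1],.018,5))
except Exception as e: print(e)
im=cv2.imread('pics/w9.png'); cv2.imwrite('pics/z9.png',cv2.resize(im[:300,100:500],(800,600),interpolation=cv2.INTER_CUBIC))
E
```

```text
t 25.05 p [ 0.7582 -0.2001  0.199 ] psi -173.53 w 0.201
[[274.52337848 108.9297037 ]
 [331.95968689 108.48408989]]
fixB (array([ 0.6847, -0.2228,  0.018 ]), np.float64(6.68), np.float64(0.0603))
```

View pics/z9.png

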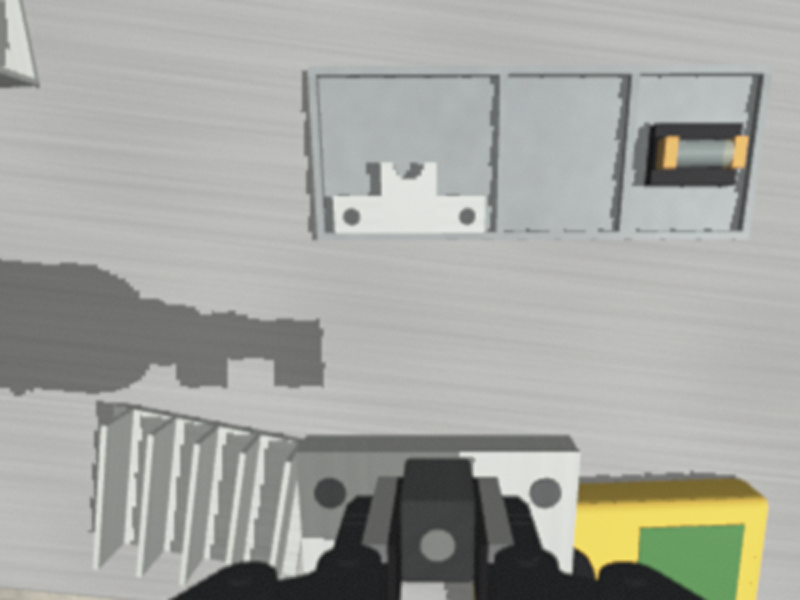

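The plug tray lies square in the picture. The fixed tongue is centred at about crop (408,180), with holes at (352,216) and (467,216), and the fork is held square at crop (330,492)–(545,492). I'll approach 5 mm short of the mated position.

```bash
python3 -c "
from h import *
go([((.6418,-.2283,.07),186.6)])"
```

```text
t 25.05 p [ 0.7582 -0.2001  0.199 ] psi -173.53 w 0.201
(0.6418, -0.2283, 0.07) 186.6 xyz [0.2382, -0.0299, 0.2575] a [-0.0002, 0.0035, -0.0043]
```

>>> {"method": "step_arm", "body": {
  "series": [
    {"x":0.238,"y":-0.03,"z":0.257,"ax":0,"ay":0,"az":-0.004,"grip":1},
    {"x":0.238,"y":-0.03,"z":0.257,"ax":0,"ay":0,"az":-0.004,"grip":1},
    {"x":0.238,"y":-0.03,"z":0.257,"ax":0,"ay":0,"az":-0.004,"grip":1},
    {"x":0.238,"y":-0.03,"z":0.257,"ax":0,"ay":0,"az":-0.004,"grip":1},
    {"x":0.238,"y":-0.03,"z":0.257,"ax":0,"ay":0,"az":-0.004,"grip":1},
    {"x":0.238,"y":-0.03,"z":0.257,"ax":0,"ay":0,"az":-0.004,"grip":1},
    {"x":0.238,"y":-0.03,"z":0.257,"ax":0,"ay":0,"az":-0.004,"grip":1},
    {"x":0.238,"y":-0.03,"z":0.257,"ax":0,"ay":0,"az":-0.004,"grip":1}
  ]
}}

```text
time: 25.85
tool_pos: [0.6455, -0.2284, 0.0728]
tcp_rot: [-0.183, 3.13, -0.003]
wrist_force: [0.1, -0.1, -1.1]
width: 0.201
grip_force: 39.5
```

```bash
python3 -c "
from h import *
go([((.6418,-.2283,.045),186.6),((.6418,-.2283,.029),186.6)])"
```

```text
t 25.85 p [ 0.6455 -0.2284  0.0728] psi -173.32 w 0.201
(0.6418, -0.2283, 0.045) 186.6 xyz [0.0077, 0.0011, 0.0555] a [-0.0046, 0.0124, 0.0025]
(0.6418, -0.2283, 0.029) 186.6 xyz [0.0079, 0.0012, 0.0875] a [-0.0046, 0.0124, 0.0025]
```

>>> {"method": "step_arm", "body": {
  "series": [
    {"x":0.006,"y":0,"z":0.04,"ax":0,"ay":0,"az":0,"grip":1},
    {"x":0.006,"y":0,"z":0.055,"ax":0,"ay":0,"az":0,"grip":1},
    {"x":0.006,"y":0,"z":0.055,"ax":0,"ay":0,"az":0,"grip":1},
    {"x":0.006,"y":0,"z":0.055,"ax":0,"ay":0,"az":0,"grip":1},
    {"x":0.006,"y":0,"z":0.055,"ax":0,"ay":0,"az":0,"grip":1}
  ]
}}

```text
time: 26.35
tool_pos: [0.6407, -0.2284, 0.0436]
tcp_rot: [-0.182, 3.133, -0.001]
wrist_force: [0.2, -0.3, -1.1]
width: 0.197
grip_force: 39.5
```

```bash
python3 -c "
from h import *
go([((.6418,-.2283,.0285),186.6)])"
```

```text
t 26.35 p [ 0.6407 -0.2284  0.0436] psi -173.35 w 0.197
(0.6418, -0.2283, 0.0285) 186.6 xyz [-0.0022, 0.0, 0.0303] a [-0.0018, 0.0066, 0.0018]
```

>>> {"method": "step_arm", "body": {
  "series": [
    {"x":-0.002,"y":0,"z":0.015,"ax":0,"ay":0,"az":0,"grip":1},
    {"x":-0.002,"y":0,"z":0.029,"ax":0,"ay":0,"az":0,"grip":1},
    {"x":-0.002,"y":0,"z":0.029,"ax":0,"ay":0,"az":0,"grip":1},
    {"x":-0.002,"y":0,"z":0.029,"ax":0,"ay":0,"az":0,"grip":1}
  ]
}}

```text
time: 26.75
tool_pos: [0.6404, -0.228, 0.0277]
tcp_rot: [-0.182, 3.135, 0.001]
wrist_force: [0.6, -0.4, -1.4]
width: 0.198
grip_force: 39.5
```

>>> {"method": "step_arm", "body": {
  "series": [
    {"x":-0.004,"y":0,"z":0,"ax":0,"ay":0,"az":0,"grip":1},
    {"x":-0.004,"y":0,"z":0,"ax":0,"ay":0,"az":0,"grip":1},
    {"x":-0.004,"y":0,"z":0,"ax":0,"ay":0,"az":0,"grip":1}
  ]
}}

```text
time: 27.05
tool_pos: [0.6427, -0.2278, 0.0281]
tcp_rot: [-0.182, 3.134, 0.0]
wrist_force: [-0.2, 0.1, -0.6]
width: 0.199
grip_force: 39.5
```

>>> {"method": "step_arm", "body": {
  "series": [
    {"x":-0.004,"y":0,"z":0,"ax":0,"ay":0,"az":0,"grip":1},
    {"x":-0.004,"y":0,"z":0,"ax":0,"ay":0,"az":0,"grip":1},
    {"x":-0.004,"y":0,"z":0,"ax":0,"ay":0,"az":0,"grip":1}
  ]
}}

```text
time: 27.35
tool_pos: [0.6448, -0.2277, 0.0282]
tcp_rot: [-0.182, 3.134, -0.0]
wrist_force: [0.0, 0.4, -1.4]
width: 0.203
grip_force: 39.5
```

>>> {"method": "step_arm", "body": {
  "series": [
    {"x":-0.004,"y":0,"z":0,"ax":0,"ay":0,"az":0,"grip":1},
    {"x":-0.004,"y":0,"z":0,"ax":0,"ay":0,"az":0,"grip":1},
    {"x":-0.004,"y":0,"z":0,"ax":0,"ay":0,"az":0,"grip":1}
  ]
}}

```text
time: 27.65
tool_pos: [0.6468, -0.2274, 0.0282]
tcp_rot: [-0.182, 3.134, -0.0]
wrist_force: [-0.3, 0.1, -1.4]
width: 0.198
grip_force: 39.5
```

>>> {"method": "step_arm", "body": {
  "series": [
    {"x":-0.003,"y":0,"z":0,"ax":0,"ay":0,"az":0,"grip":1},
    {"x":-0.003,"y":0,"z":0,"ax":0,"ay":0,"az":0,"grip":1},
    {"x":-0.003,"y":0,"z":0,"ax":0,"ay":0,"az":0,"grip":1}
  ]
}}

```text
time: 27.95
tool_pos: [0.647, -0.2274, 0.0281]
tcp_rot: [0.182, -3.136, -0.0]
wrist_force: [-5.7, -0.6, 2.0]
width: 0.202
grip_force: 40.0
```

>>> {"method": "step_arm", "body": {
  "series": [
    {"x":-0.003,"y":0,"z":0,"ax":0,"ay":0,"az":0,"grip":1},
    {"x":-0.003,"y":0,"z":0,"ax":0,"ay":0,"az":0,"grip":1},
    {"x":-0.003,"y":0,"z":0,"ax":0,"ay":0,"az":0,"grip":1}
  ]
}}

```text
time: 28.25
tool_pos: [0.647, -0.2273, 0.0281]
tcp_rot: [0.182, -3.133, -0.001]
wrist_force: [-8.7, -2.3, 4.9]
width: 0.203
grip_force: 40.3
```

Closed up: contact came at the predicted place. I'll release and lift, then turn about 93° for the relay.

>>> {"method": "step_arm", "body": {
  "series": [
    {"x":0.005,"y":0,"z":0,"ax":0,"ay":0,"az":0,"grip":1},
    {"x":0.005,"y":0,"z":0,"ax":0,"ay":0,"az":0,"grip":0.3},
    {"x":0.005,"y":0,"z":0,"ax":0,"ay":0,"az":0,"grip":-0.5},
    {"x":0.005,"y":0,"z":0,"ax":0,"ay":0,"az":0,"grip":-1},
    {"x":0.005,"y":0,"z":0,"ax":0,"ay":0,"az":0,"grip":-1},
    {"x":0.005,"y":0,"z":-0.1,"ax":0,"ay":0,"az":0,"grip":-1},
    {"x":0.005,"y":0,"z":-0.2,"ax":0,"ay":0,"az":0,"grip":-1},
    {"x":0.005,"y":0.1,"z":-0.3,"ax":0,"ay":0,"az":0,"grip":-1},
    {"x":0.005,"y":0.2,"z":-0.35,"ax":0,"ay":0,"az":0,"grip":-1},
    {"x":0.005,"y":0.3,"z":-0.35,"ax":0,"ay":0,"az":0,"grip":-1},
    {"x":0.005,"y":0.4,"z":-0.35,"ax":0,"ay":0,"az":0,"grip":-1},
    {"x":0.005,"y":0.4,"z":-0.35,"ax":0,"ay":0,"az":0,"grip":-1}
  ]
}}

```text
time: 29.45
tool_pos: [0.6237, -0.0249, 0.2046]
tcp_rot: [-0.185, 3.132, 0.002]
wrist_force: [1.1, -0.8, 0.2]
width: 0.999
grip_force: 0.0
```

>>> {"method": "step_arm", "body": {
  "series": [
    {"x":0,"y":0,"z":0,"ax":0,"ay":0,"az":1,"grip":-1},
    {"x":0,"y":0,"z":0,"ax":0,"ay":0,"az":1,"grip":-1},
    {"x":0,"y":0,"z":0,"ax":0,"ay":0,"az":1,"grip":-1},
    {"x":0,"y":0,"z":0,"ax":0,"ay":0,"az":1,"grip":-1},
    {"x":0,"y":0,"z":0,"ax":0,"ay":0,"az":1,"grip":-1}
  ]
}}

```text
time: 29.95
tool_pos: [0.6239, -0.0285, 0.2033]
tcp_rot: [0.635, 3.074, 0.001]
wrist_force: [-0.1, -0.5, 0.6]
width: 1.003
grip_force: 0.0
```

>>> {"method": "step_arm", "body": {
  "series": [
    {"x":0,"y":0,"z":0,"ax":0,"ay":0,"az":1,"grip":-1},
    {"x":0,"y":0,"z":0,"ax":0,"ay":0,"az":1,"grip":-1},
    {"x":0,"y":0,"z":0,"ax":0,"ay":0,"az":1,"grip":-1},
    {"x":0,"y":0,"z":0,"ax":0,"ay":0,"az":1,"grip":-1},
    {"x":0,"y":0,"z":0,"ax":0,"ay":0,"az":1,"grip":-1}
  ]
}}

```text
time: 30.45
tool_pos: [0.6238, -0.0287, 0.2032]
tcp_rot: [1.407, 2.806, 0.002]
wrist_force: [0.2, 0.8, 0.5]
width: 1.0
grip_force: 0.0
```

>>> {"method": "step_arm", "body": {
  "series": [
    {"x":0,"y":0,"z":0,"ax":0,"ay":0,"az":1,"grip":-1},
    {"x":0,"y":0,"z":0,"ax":0,"ay":0,"az":1,"grip":-1},
    {"x":0,"y":0,"z":0,"ax":0,"ay":0,"az":1,"grip":-1},
    {"x":0,"y":0,"z":0,"ax":0,"ay":0,"az":1,"grip":-1},
    {"x":0,"y":0,"z":0,"ax":0,"ay":0,"az":1,"grip":-1}
  ]
}}

```text
time: 30.95
tool_pos: [0.6238, -0.0287, 0.2032]
tcp_rot: [2.085, 2.348, 0.002]
wrist_force: [-1.0, -0.3, 0.4]
width: 0.998
grip_force: 0.0
```

```bash
python3 -c "
from h import *
go([((.4079,.2245,.1),93.2)])"
```

```text
t 30.95 p [ 0.6238 -0.0287  0.2032] psi 96.8 w 0.998
(0.4079, 0.2245, 0.1) 93.2 xyz [0.554, -0.3692, 0.2054] a [0.0042, 0.0003, 0.1201]
```

>>> {"method": "step_arm", "body": {
  "series": [
    {"x":0.554,"y":-0.369,"z":0.205,"ax":0,"ay":0,"az":0.12,"grip":-1},
    {"x":0.554,"y":-0.369,"z":0.205,"ax":0,"ay":0,"az":0.12,"grip":-1},
    {"x":0.554,"y":-0.369,"z":0.205,"ax":0,"ay":0,"az":0.12,"grip":-1},
    {"x":0.554,"y":-0.369,"z":0.205,"ax":0,"ay":0,"az":0.12,"grip":-1},
    {"x":0.554,"y":-0.369,"z":0.205,"ax":0,"ay":0,"az":0.12,"grip":-1},
    {"x":0.554,"y":-0.369,"z":0.205,"ax":0,"ay":0,"az":0.12,"grip":-1},
    {"x":0.554,"y":-0.369,"z":0.205,"ax":0,"ay":0,"az":0.12,"grip":-1},
    {"x":0.554,"y":-0.369,"z":0.205,"ax":0,"ay":0,"az":0.12,"grip":-1},
    {"x":0.554,"y":-0.369,"z":0.205,"ax":0,"ay":0,"az":0.12,"grip":-1},
    {"x":0.554,"y":-0.369,"z":0.205,"ax":0,"ay":0,"az":0.12,"grip":-1},
    {"x":0.554,"y":-0.369,"z":0.205,"ax":0,"ay":0,"az":0.12,"grip":-1}
  ]
}}

```text
time: 32.05
tool_pos: [0.4102, 0.2246, 0.101]
tcp_rot: [2.161, 2.277, 0.005]
wrist_force: [-0.6, 0.5, 0.2]
width: 0.999
grip_force: 0.0
```

```bash
python3 -c "
from h import *
go([((.4079,.2245,.012),93.2)])"
```

```text
t 32.05 p [0.4102 0.2246 0.101 ] psi 93.0 w 0.999
(0.4079, 0.2245, 0.012) 93.2 xyz [0.0001, -0.0053, 0.1781] a [0.0072, -0.0006, -0.0066]
```

>>> {"method": "step_arm", "body": {
  "force": 40,
  "series": [
    {"x":0,"y":-0.003,"z":0.09,"ax":0,"ay":0,"az":0,"grip":-1},
    {"x":0,"y":-0.003,"z":0.177,"ax":0,"ay":0,"az":0,"grip":-1},
    {"x":0,"y":-0.003,"z":0.177,"ax":0,"ay":0,"az":0,"grip":-1},
    {"x":0,"y":-0.003,"z":0.177,"ax":0,"ay":0,"az":0,"grip":-1},
    {"x":0,"y":-0.003,"z":0.177,"ax":0,"ay":0,"az":0,"grip":1},
    {"x":0,"y":-0.003,"z":0.177,"ax":0,"ay":0,"az":0,"grip":1},
    {"x":0,"y":-0.003,"z":0.177,"ax":0,"ay":0,"az":0,"grip":1},
    {"x":0,"y":-0.003,"z":0.177,"ax":0,"ay":0,"az":0,"grip":1},
    {"x":0,"y":-0.003,"z":0.177,"ax":0,"ay":0,"az":0,"grip":1},
    {"x":0,"y":-0.003,"z":0.177,"ax":0,"ay":0,"az":0,"grip":1},
    {"x":0,"y":-0.003,"z":0.177,"ax":0,"ay":0,"az":0,"grip":1}
  ]
}}

```text
time: 33.15
tool_pos: [0.4086, 0.2257, 0.0133]
tcp_rot: [2.16, 2.278, 0.006]
wrist_force: [-2.1, -1.0, 7.1]
width: 0.338
grip_force: 41.0
```

```bash
python3 -c "
from h import *
p=(.6457,-.147)
go([((*p,.12),96.6),((*p,.05),96.6)])"
```

```text
t 33.15 p [0.4086 0.2257 0.0133] psi 93.06 w 0.338
(0.6457, -0.147, 0.12) 96.6 xyz [-0.7694, 0.4347, -0.2121] a [0.0088, -0.0014, -0.1179]
(0.6457, -0.147, 0.05) 96.6 xyz [-0.7695, 0.4341, -0.0721] a [0.0088, -0.0014, -0.1179]
```

>>> {"method": "step_arm", "body": {
  "series": [
    {"x":0,"y":0,"z":-0.1,"ax":0,"ay":0,"az":0,"grip":1},
    {"x":-0.01,"y":0.005,"z":-0.19,"ax":0,"ay":0,"az":0,"grip":1},
    {"x":-0.77,"y":0.434,"z":-0.212,"ax":0,"ay":0,"az":-0.118,"grip":1},
    {"x":-0.77,"y":0.434,"z":-0.212,"ax":0,"ay":0,"az":-0.118,"grip":1},
    {"x":-0.77,"y":0.434,"z":-0.212,"ax":0,"ay":0,"az":-0.118,"grip":1},
    {"x":-0.77,"y":0.434,"z":-0.212,"ax":0,"ay":0,"az":-0.118,"grip":1},
    {"x":-0.77,"y":0.434,"z":-0.212,"ax":0,"ay":0,"az":-0.118,"grip":1},
    {"x":-0.77,"y":0.434,"z":-0.212,"ax":0,"ay":0,"az":-0.118,"grip":1},
    {"x":-0.77,"y":0.434,"z":-0.212,"ax":0,"ay":0,"az":-0.118,"grip":1},
    {"x":-0.77,"y":0.434,"z":-0.212,"ax":0,"ay":0,"az":-0.118,"grip":1},
    {"x":-0.77,"y":0.434,"z":-0.212,"ax":0,"ay":0,"az":-0.118,"grip":1},
    {"x":-0.77,"y":0.434,"z":-0.212,"ax":0,"ay":0,"az":-0.118,"grip":1}
  ]
}}

```text
time: 34.35
tool_pos: [0.6467, -0.1525, 0.1186]
tcp_rot: [2.091, 2.338, 0.003]
wrist_force: [0.7, 0.3, -0.9]
width: 0.337
grip_force: 40.2
```

>>> {"method": "step_arm", "body": {
  "series": [
    {"x":0,"y":0,"z":0,"ax":0,"ay":0,"az":0,"grip":1},
    {"x":0,"y":0,"z":0,"ax":0,"ay":0,"az":0,"grip":1},
    {"x":0,"y":0,"z":0,"ax":0,"ay":0,"az":0,"grip":1}
  ]
}}

```text
time: 34.65
tool_pos: [0.6433, -0.1465, 0.1179]
tcp_rot: [2.088, 2.346, 0.002]
wrist_force: [0.3, 1.0, -1.8]
width: 0.335
grip_force: 40.2
```

```bash
python3 -c "
from h import *
p=(.6457,-.147)
go([((*p,.05),96.6),((*p,.021),96.6)])"
```

```text
t 34.65 p [ 0.6433 -0.1465  0.1179] psi 96.66 w 0.335
(0.6457, -0.147, 0.05) 96.6 xyz [-0.0016, 0.0044, 0.1358] a [0.0021, -0.0007, 0.0021]
(0.6457, -0.147, 0.021) 96.6 xyz [-0.0016, 0.0044, 0.1938] a [0.0021, -0.0007, 0.0021]
```

>>> {"method": "step_arm", "body": {
  "series": [
    {"x":-0.001,"y":0.003,"z":0.09,"ax":0,"ay":0,"az":0,"grip":1},
    {"x":-0.001,"y":0.003,"z":0.16,"ax":0,"ay":0,"az":0,"grip":1},
    {"x":-0.001,"y":0.003,"z":0.19,"ax":0,"ay":0,"az":0,"grip":1},
    {"x":-0.001,"y":0.003,"z":0.19,"ax":0,"ay":0,"az":0,"grip":1},
    {"x":-0.001,"y":0.003,"z":0.19,"ax":0,"ay":0,"az":0,"grip":1}
  ]
}}

```text
time: 35.15
tool_pos: [0.6466, -0.1479, 0.0242]
tcp_rot: [2.088, 2.344, 0.003]
wrist_force: [0.5, 0.5, -0.5]
width: 0.344
grip_force: 40.1
```

>>> {"method": "step_arm", "body": {
  "series": [
    {"x":0,"y":0,"z":0.004,"ax":0,"ay":0,"az":0,"grip":1},
    {"x":0,"y":0,"z":0.004,"ax":0,"ay":0,"az":0,"grip":1},
    {"x":0,"y":0,"z":0.004,"ax":0,"ay":0,"az":0,"grip":1}
  ]
}}

```text
time: 35.45
tool_pos: [0.6471, -0.1486, 0.0228]
tcp_rot: [2.088, 2.342, 0.004]
wrist_force: [-0.3, 0.1, -1.7]
width: 0.335
grip_force: 40.1
```

>>> {"method": "step_arm", "body": {
  "series": [
    {"x":0,"y":0,"z":0.003,"ax":0,"ay":0,"az":0,"grip":1},
    {"x":0,"y":0,"z":0.003,"ax":0,"ay":0,"az":0,"grip":1},
    {"x":0,"y":0,"z":0.003,"ax":0,"ay":0,"az":0,"grip":1}
  ]
}}

```text
time: 35.75
tool_pos: [0.6459, -0.1483, 0.0197]
tcp_rot: [2.089, 2.344, 0.002]
wrist_force: [0.3, 0.6, -0.6]
width: 0.339
grip_force: 40.1
```

Floor contact is expected at about z = .017.

>>> {"method": "step_arm", "body": {
  "series": [
    {"x":0,"y":0,"z":0.004,"ax":0,"ay":0,"az":0,"grip":1},
    {"x":0,"y":0,"z":0.004,"ax":0,"ay":0,"az":0,"grip":1},
    {"x":0,"y":0,"z":0.004,"ax":0,"ay":0,"az":0,"grip":1}
  ]
}}

```text
time: 36.05
tool_pos: [0.6459, -0.1482, 0.0175]
tcp_rot: [2.089, 2.344, 0.002]
wrist_force: [-0.1, -0.5, -1.5]
width: 0.336
grip_force: 40.2
```

>>> {"method": "step_arm", "body": {
  "series": [
    {"x":0,"y":0,"z":0.002,"ax":0,"ay":0,"az":0,"grip":1},
    {"x":0,"y":0,"z":0.002,"ax":0,"ay":0,"az":0,"grip":1},
    {"x":0,"y":0,"z":0.002,"ax":0,"ay":0,"az":0,"grip":1}
  ]
}}

```text
time: 36.35
tool_pos: [0.646, -0.1483, 0.0174]
tcp_rot: [2.089, 2.344, 0.002]
wrist_force: [-4.0, 0.7, 5.6]
width: 0.339
grip_force: 40.9
```

>>> {"method": "step_arm", "body": {
  "series": [
    {"x":0,"y":0,"z":0,"ax":0,"ay":0,"az":0,"grip":0},
    {"x":0,"y":0,"z":0,"ax":0,"ay":0,"az":0,"grip":0},
    {"x":0,"y":0,"z":0,"ax":0,"ay":0,"az":0,"grip":0},
    {"x":0,"y":0,"z":-0.1,"ax":0,"ay":0,"az":0,"grip":0},
    {"x":0,"y":0,"z":-0.2,"ax":0,"ay":0,"az":0,"grip":-1},
    {"x":0,"y":0,"z":-0.3,"ax":0,"ay":0,"az":0,"grip":-1},
    {"x":0,"y":-0.3,"z":-0.66,"ax":0,"ay":0,"az":0,"grip":-1},
    {"x":0,"y":-0.3,"z":-0.66,"ax":0,"ay":0,"az":0,"grip":-1},
    {"x":0,"y":-0.3,"z":-0.66,"ax":0,"ay":0,"az":0,"grip":-1},
    {"x":0,"y":-0.3,"z":-0.66,"ax":0,"ay":0,"az":0,"grip":-1},
    {"x":0,"y":-0.3,"z":-0.66,"ax":0,"ay":0,"az":0,"grip":-1},
    {"x":0,"y":-0.3,"z":-0.66,"ax":0,"ay":0,"az":0,"grip":-1}
  ]
}}

```text
time: 37.55
tool_pos: [0.4963, -0.1666, 0.3525]
tcp_rot: [2.084, 2.336, 0.007]
wrist_force: [0.3, -0.1, -0.1]
width: 0.997
grip_force: 0.0
```

```bash
python3 -c "
from h import *
cam('scene','s10.png');cam('side','d10.png')
a=cv2.imread('pics/s10.png')[100:350,160:460];b=cv2.imread('pics/d10.png')[120:330,120:440]
a=cv2.resize(a,(400,333),interpolation=cv2.INTER_CUBIC);a=cv2.imread('pics/s10.png')[130:350,170:400]
cv2.imwrite('pics/z10.png',np.hstack([cv2.resize(a,(400,383),interpolation=cv2.INTER_CUBIC),cv2.resize(cv2.imread('pics/d10.png')[120:290,130:360],(400,383),interpolation=cv2.INTER_CUBIC)]))"
```

```text
(no output)
```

View pics/z10.png

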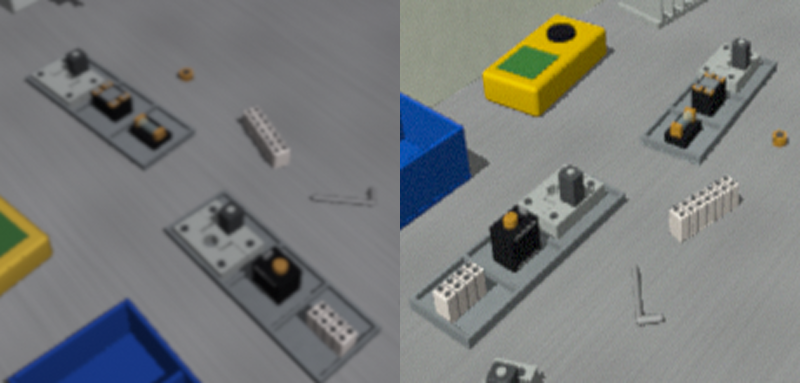

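Both kits are complete. The clamps are closed (crop (215,235) and (70,75)), the coil, strip and relay stand upright in their bays, and the long strip hasn't moved. Handing in.

```bash
python3 -c "
from workcell import bot
print(bot.finish_job())"
```

```text
the job is handed in; nothing more can be done
None
```

I made up both repair kits and handed the job in at about 38 s: both clamps are closed up, the coil, short strip and relay stand upright in their bays, and the stepped half and long strip were not touched.

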